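# Press the caps into the assay cartridges

## Task

Press the caps fully into all the assay cartridges that lie on the rubber mat, one after another, in the bench press: take a cartridge by its ribbed end, slide it cap first along the nest so that it pushes the sprung hold-down arm back and goes beneath it right up to the back stop, let go so that the arm bears down on it, pull the lever to its stop and let it return, then draw the cartridge out. Lay the finished cartridges flat, cap side up, on the floor of the steel tray, none on top of another, and leave the press empty with its lever back. Use the press for every cap, never the gripper itself, and leave the other things on the bench where they are.

Things in the scene. Friction and masses are not known exactly. Their poses are not given: they have to be found in the camera images.
- press: grey bench press, 170 x 100 mm, 210 mm tall, fixed. Origin on the bench under the nest's centre; +x points from the nest's open mouth (front) to its back stop, y to the left seen from the front, z up. Head and ram stand over x > 16 mm: ram face 62 mm up when raised, head from 98 mm up. The arm's clevis at x = 3, y = 62 mm is 80 mm high
- nest (a point): on the nest plate's top over the press's origin, 40 mm above the bench, axes as the press. Plate from x = -8 mm (front bevelled, 6 mm lower at -20) to the back stop's face at +55 mm; side guides 7 mm high leave 33.6 mm (flared mouth). A cartridge that is home is centred here in x and y, nose on the stop, +x as the press; its last 35 mm (grip end) overhang the front in free air
- holddown (a joint): sprung steel hold-down arm across the nest, hinged on the press's +y side. 0 = on its rest, foot 5 mm above the plate; grows as the foot lifts (16 mrad per mm), to 0.7; about 0.045 on a cartridge's deck. Bears down with 3 to 6 N. A cartridge slid in level, nose first, pushes it up and back (5 to 15 N); the foot rides over the cap and drops on the deck behind. It yields likewise when drawn straight out
- foot (a point): underside of the flat of the hold-down arm's foot: a ski 7 mm wide on the nest's centre line, at x = +2 mm of the press. Its upturned toe points to the front, up to x = -29 mm, where its underside is 18 mm above the plate: a nose less than 18 mm high starts in front of it and slides under
- lever (a joint): pull lever on the press's right side (-y). 0 = at rest, leaning 10 degrees back from upright; grows as it swings to the front (-x) and down; stop at 1.05 rad, where the ram is 13.4 mm down and the cap fully in. Sprung: 2.5 N at the knob at rest, up to 10 N at the stop; returns to 0 when let go. Axis along the press's y at x = 62, y = -85 mm, 134 mm above the bench
- lever_knob (a point): centre of the lever's black ball knob, 28 mm diameter, 140 mm from the lever's axis, on a round bar 12 mm thick that can be pushed to the front from behind
- tray: flat open steel tray 160 x 250 mm (x, y), walls 14 mm high and 3 mm thick, floor 3 mm, fixed, empty at the start. Origin at the centre of its underside; z up
- mat: dark rubber bench mat 190 x 270 x 3 mm (x, y, z), fixed, on which the cartridges lie at the start. Origin at the centre of its underside
- cart_a_mid (a point): white flat cartridge, 110 long (x), 30 wide, 8 mm thick, 55 g, flat on the mat at the start; may be absent. Point: its centre, half-way up. +x points to the nose end with the grey cap (28 x 24 mm, centred 35 mm ahead of this point, 5.5 mm above the deck until pressed). -x is the ribbed grip end: grip across the 30 mm width, about 16 mm from the end edge (39 mm behind this point)
- cart_b_mid (a point): white flat cartridge, 110 long (x), 30 wide, 8 mm thick, 55 g, flat on the mat at the start; may be absent. Point: its centre, half-way up. +x points to the nose end with the grey cap (28 x 24 mm, centred 35 mm ahead of this point, 5.5 mm above the deck until pressed). -x is the ribbed grip end: grip across the 30 mm width, about 16 mm from the end edge (39 mm behind this point)
- cart_c_mid (a point): white flat cartridge, 110 long (x), 30 wide, 8 mm thick, 55 g, flat on the mat at the start; may be absent. Point: its centre, half-way up. +x points to the nose end with the grey cap (28 x 24 mm, centred 35 mm ahead of this point, 5.5 mm above the deck until pressed). -x is the ribbed grip end: grip across the 30 mm width, about 16 mm from the end edge (39 mm behind this point)
- cap_a (a joint): push-in cap of cartridge a: 0 = standing proud by 5.5 mm, 0.005 m = fully in (0.5 mm left above the deck). Goes down under about 15 N and stays where it is left. May be absent
- cap_b (a joint): push-in cap of cartridge b: 0 = standing proud by 5.5 mm, 0.005 m = fully in (0.5 mm left above the deck). Goes down under about 15 N and stays where it is left. May be absent
- cap_c (a joint): push-in cap of cartridge c: 0 = standing proud by 5.5 mm, 0.005 m = fully in (0.5 mm left above the deck). Goes down under about 15 N and stays where it is left. May be absent
- squeeze_bottle: white dropper bottle, 48 mm across, 135 mm tall; a bystander, to be left alone. Origin at the centre of its underside
- tip_box: grey pipette-tip box with a clear lid, 82 x 120 x 57 mm; a bystander, to be left alone. Origin at the centre of its underside
- marker: white marker pen with a black cap, 12 mm thick, 125 mm long, lying down; a bystander, to be left alone. Origin at the centre of its underside
- beaker: clear plastic beaker, 70 mm across, 90 mm tall; a bystander, to be left alone. Origin at the centre of its underside
- tweezers: steel tweezers, 120 mm long, 4 mm high, lying down; a bystander, to be left alone. Origin at the centre of its underside
- vial: small amber glass vial, 28 mm across, 50 mm tall; a bystander, to be left alone. Origin at the centre of its underside
Mind the look-alikes: they are no part of the job. Leave any green or purple look-alike of the part that bears cart_c_mid alone.

How it is judged:
By the outcome, as a careful person would: the job done as asked, in the order asked, and still so for the second after the job is handed in, with the robot touching nothing.
Of cart_a, cart_b, cart_c only 2 to 3 are there at a start; the rules pass over those that are not, and their reading is None.
At some moment in a run one of cart_a, cart_b, cart_c may be knocked a few centimetres aside while the robot is not near it.
Once in a run the grip may slacken for a moment while it holds something.
It also fails if it takes over 210 s, if anything falls off the work surface, if the arm or the gripper's body presses on something with over 40 N, if the wrist force passes 120 N, or if a joint passes its speed limit or range.

## Robot

A 6-joint arm with a two-finger parallel gripper is mounted at the origin on the work surface. World frame = base frame: x ahead of the robot, y to its left, z up, the work surface at z = 0. Lengths are in m, angles in rad, forces in N, time in s.
With the tool pointing down it reaches from about 0.325 to 0.75 m from the base axis. Payload 7.6 kg.
Tool frame: the origin (TCP) lies midway between the tips of the shut fingers; the grasp point (between the pads) lies 19 mm behind it; z points along the fingers, y is the direction in which the jaws open and shut (so a half turn about z gives the same grasp; the last joint's range is limited). The gripper opens to 85 mm and grips with 20 to 120 N. Pads are 22 mm wide; open, the fingers measure 114 mm over their backs; the gripper's body (76 mm by 85 mm) begins 54 mm behind the grasp point. The pads swing forward as they close: fully open they stand 13 mm farther back than shut.
Start: joints at [-1.295, 0.052, 1.401, -0, 1.689, -0.07], TCP at [0.178, -0.494, 0.231] pointing down, gripper open.
Joint ranges: [-2.9, 2.9], [-0.91, 2.17], [0.12, 2.37], [-1.06, 4.2], [0.26, 2.73], [-2.93, 2.93]. Speed limits (rad/s): [2.57, 2.57, 3.01, 3.14, 3.14, 3.14].

## Interface

Orientations are given as a unit quaternion [w, x, y, z].
In Python, from workcell import env gives the robot as it stands. The module is installed in compiled form; this text tells all that it offers.
- The arm moves only by the tool send_rows, never from a script. Its argument "increments" is a list of rows, each an object of numbers: "x", "y", "z": the shift along the world's x, y, z in cm; "twist": the turn about the world's z in degrees; "claw": the closure, from -1 (fully open) to 1 (shut). A call has 1 to 12 rows; each row is the pose to reach, as a shift and turn from the pose commanded when the call began; what a row does not reach only later rows make up. A row lasts 1/8 s, in which the tool goes at most 62.5 mm and 10.7 degrees, less where a joint would pass 70% of its speed; a pose out of reach is approached as far as the arm can. A call with a gripper value outside its range is refused whole. The fingers move at their own pace and stop on an object; "force" is the grip in N (left out, the last holds). Time passes only in rows, so rows that repeat a pose let the fingers close. It gives the time, the measured TCP pose, the force and the opening at its end, in the units of the state.
- env.get_state(): the state, without advancing time (a new reading comes with each control period).
- env.read_camera(name): name is "scene" or "top" or "wrist"; returns a dict with "image" (480x640x3 uint8, blue, green, red), "z_map" (480x640 float32, m along the optical axis (not along the pixel's ray), 0 where there is no reading), "mtx" (3x3 intrinsics, pixels), "cam_to_world" (4x4, takes a point from camera to world coordinates); the wrist camera has in their place "T_tool_cam" (4x4, takes a point from camera to tool coordinates, whose origin is the TCP and whose axes are the flange's). Camera axes: x right, y down, z forward; pixel columns grow to the right and rows downward; lengths in m; the calibration is good to about 2 mm. The wrist camera is an equidistant fisheye: a pixel r from the principal point sees the ray r / f radians off the axis. A picture is of the moment at which its call begins: read the wrist's pose just before it.
- env.sign_off(): hands the job in, once; it reports no verdict.
The state is a dict: "time_s": time; "joint_positions": joint angles; "joint_vel": joint speeds; "joint_torque": joint torques, N m; "ee_pos": TCP position; "tcp_rot": TCP orientation; "wrist_force": force on the tool from outside, world axes, zero at the start; "moment": the same for the moment, N m; "width": finger opening in m.
Only numpy, scipy, OpenCV 4.12 (cv2) and the standard library are available. Lean on these libraries where they do the work, as an engineer would, in place of code of your own. Each camera call takes 0.05 s, during which the arm holds its last target.

## Working session

There is one attempt and no reset: what is moved stays moved. The work goes in short steps, Python scripts to look and compute and a tool call to move; the robot and the scene stay as the last step left them, time stands still between calls to the robot, and variables do not carry over. Pictures are saved under pics/ and viewed, and the job is handed in when it is done.

Besides the shell and the picture viewer there is one more tool, called after "Call:" by a JSON object that holds its "api" and its "payload", one argument or row to a line. send_rows: Moves the arm, as the interface text tells. Its arguments: {"type":"object","properties":{"increments":{"type":"array"},"force":{"type":"number"}},"required":["increments"]}

```bash
mkdir -p pics; cat > h.py <<'E'
import numpy as np,cv2
from workcell import env
def st():
    s=env.get_state(); print('t',round(s['time_s'],2),'p',np.round(s['ee_pos'],4),'q',np.round(s['tcp_rot'],3),'F',np.round(s['wrist_force'],1),'w',round(s['width'],4),'j',np.round(s['joint_positions'],2)); return s
def cam(n):
    return env.read_camera(n)
def w(c,u,v,z=None):
    K=np.array(c['mtx']);T=np.array(c['cam_to_world'])
    r=np.array([(u-K[0,2])/K[0,0],(v-K[1,2])/K[1,1],1.])
    if z is None:
        d=c['z_map'][int(round(v)),int(round(u))]; return T[:3,:3]@(r*d)+T[:3,3]
    d=T[:3,:3]@r; return T[:3,3]+d*(z-T[2,3])/d[2]
def px(c,P):
    K=np.array(c['mtx']);T=np.array(c['cam_to_world'])
    p=T[:3,:3].T@(np.array(P)-T[:3,3]); p=K@p; return p[:2]/p[2]
E
python3 - <<'E'
from h import *
st()
for n in ('top','scene','wrist'):
    c=cam(n); cv2.imwrite(f'pics/{n}0.png',c['image']); print(np.array(c['mtx']).tolist()); print(np.round(np.array(c.get('cam_to_world',c.get('T_tool_cam'))),4).tolist())
    np.savez(f'{n}0.npz',**c)
E
```

```text
t 0.0 p [ 0.1779 -0.4936  0.2305] q [-0.001  0.985  0.172 -0.   ] F [-0.5  0.4 -0.2] w 0.0852 j [-1.3   0.05  1.4   0.    1.69 -0.07]
[[517.5736647156361, 0.0, 322.2557328261256], [0.0, 517.5736647156361, 238.618348227193], [0.0, 0.0, 1.0]]
[[0.0112, -0.9967, 0.0805, 0.3849], [-0.9999, -0.0113, -0.0005, -0.0376], [0.0014, -0.0805, -0.9968, 1.384], [0.0, 0.0, 0.0, 1.0]]
[[536.2443254955803, 0.0, 325.9353618346883], [0.0, 536.2443254955803, 236.834696615667], [0.0, 0.0, 1.0]]
[[0.8203, 0.3284, -0.4682, 1.0553], [0.5715, -0.5013, 0.6497, -0.8319], [-0.0213, -0.8005, -0.5989, 0.9198], [0.0, 0.0, 0.0, 1.0]]
[[371.64829954431775, 0.0, 308.54186812564205], [0.0, 371.64829954431775, 235.9723580642272], [0.0, 0.0, 1.0]]
[[0.0012, -0.9642, -0.2651, 0.0673], [1.0, 0.0013, -0.0003, 0.0001], [0.0006, -0.2651, 0.9642, -0.1426], [0.0, 0.0, 0.0, 1.0]]
```

View pics/top0.png

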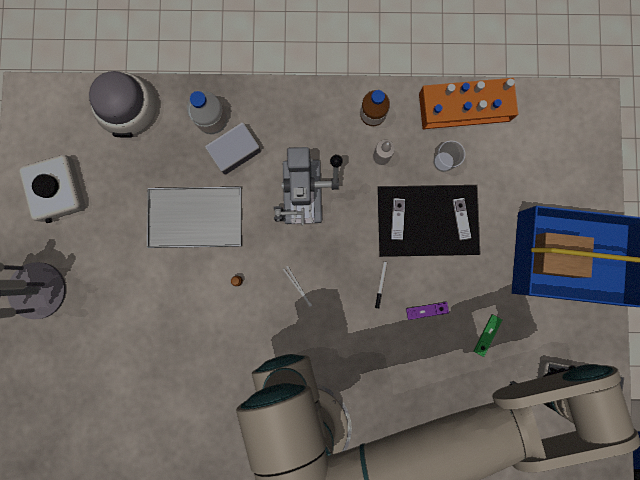

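View pics/scene0.png

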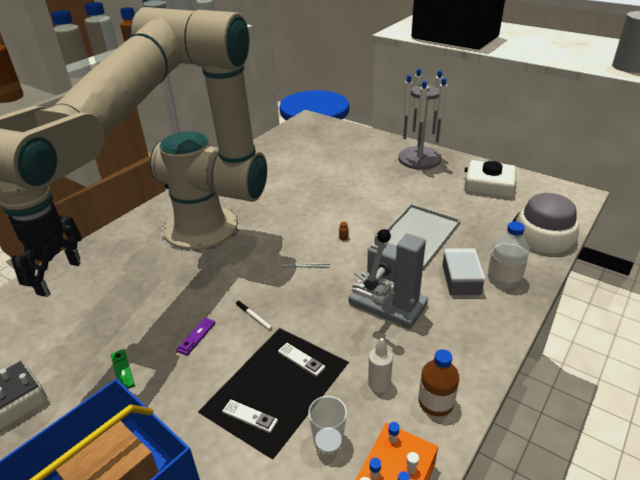

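The top view shows two white cartridges on the mat (about (398,219) and (462,218)), both with the cap to the top, which is +x. The press is near (302,190) with its mouth facing the robot, and the tray is near (195,216). I'll enlarge these.

```bash
python3 - <<'E'
import cv2,numpy as np
i=cv2.imread('pics/top0.png')
a=cv2.resize(i[180:262,372:486],None,fx=7,fy=7,interpolation=cv2.INTER_CUBIC);cv2.imwrite('pics/mat0.png',a[:600,:800])
a=cv2.resize(i[140:235,260:355],None,fx=6.3,fy=6.3,interpolation=cv2.INTER_CUBIC);cv2.imwrite('pics/press0.png',a)
i=cv2.imread('pics/scene0.png')
a=cv2.resize(i[215:335,335:445],None,fx=5,fy=5,interpolation=cv2.INTER_CUBIC);cv2.imwrite('pics/spress0.png',a)
E
```

```text
(no output)
```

View pics/mat0.png

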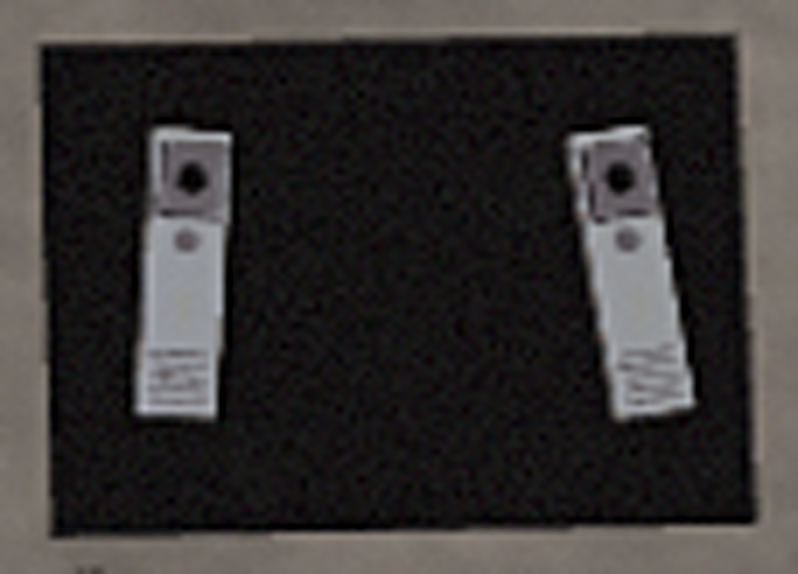

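View pics/press0.png

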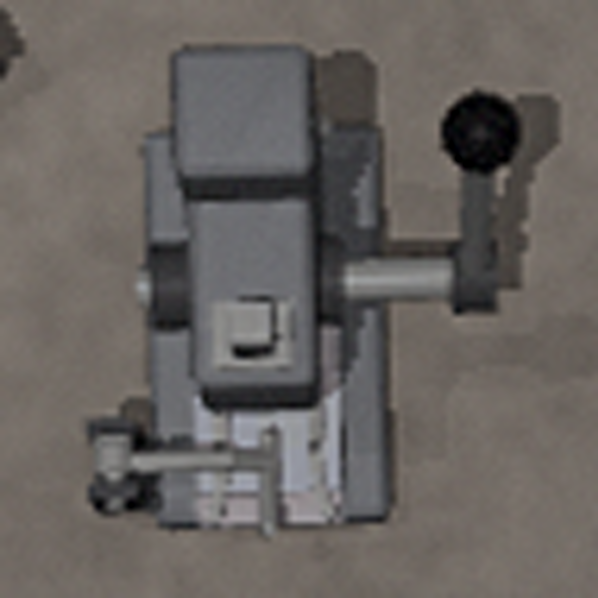

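View pics/spress0.png

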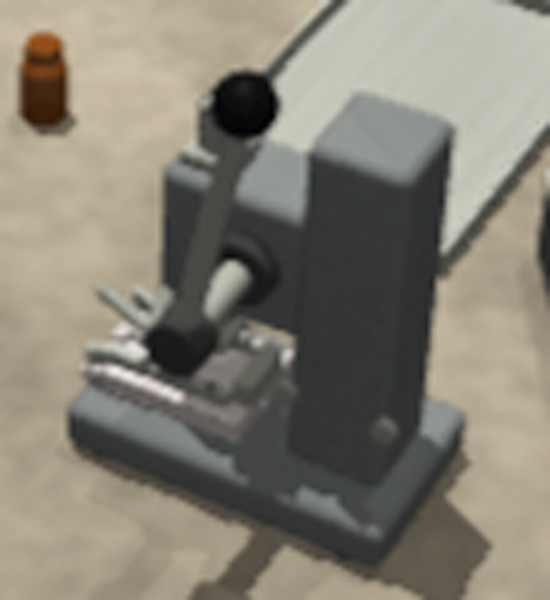

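```bash
python3 - <<'E'
from h import *
c=dict(np.load('top0.npz'))
# mat crop corners -> world ; crop scale 7 offset (372,180)
def m(u,v,z): return w(c,u/7+372-0.43,v/7+180-0.43,z)
for n,pts in {'L':[(152,127),(232,133),(217,417),(135,414)],'R':[(566,135),(647,126),(694,408),(615,420)]}.items():
    P=np.array([m(u,v,.011)[:2] for u,v in pts]); print(n,np.round(P,4).tolist())
    mid=P.mean(0); d=(P[0]+P[1]-P[2]-P[3])/2; print('mid',mid.round(4),'len',np.linalg.norm(d).round(4),'yaw',np.degrees(np.arctan2(d[1],d[0])).round(1), 'wid',np.linalg.norm(P[0]-P[1]).round(4))
for p in [(40,45),(737,37),(757,522),(52,535)]: print('mat',m(*p,.003).round(4))
def p(u,v,z): return w(c,u/6.3+260-.42,v/6.3+140-.42,z)
print('knob',p(481,132,.272).round(4), w(c,336,161).round(4))
print('depth check mat',w(c,430,220).round(4), 'tray floor',w(c,195,216).round(4))
for u,v in [(149,188),(241,187),(241,246),(149,247)]: print('tray',w(c,u,v,.014).round(4))
# heights over press
Z=c['z_map']
K=c['mtx'];T=c['cam_to_world']
u,v=np.meshgrid(np.arange(260,355),np.arange(140,235))
d=Z[140:235,260:355]
r=np.stack([(u-K[0,2])/K[0,0]*d,(v-K[1,2])/K[1,1]*d,d],-1)@T[:3,:3].T+T[:3,3]
np.save('pc.npy',r)
h=(r[...,2]*1000).astype(int)
for row in range(0,95,3): print(row+140,' '.join('%3d'%x for x in h[row,::3]))
E
```

```text
L [[0.6079, -0.2273], [0.6059, -0.2579], [0.4969, -0.252], [0.4976, -0.2208]]
mid [ 0.5521 -0.2395] len 0.1099 yaw -3.2 wid 0.0307
R [[0.6066, -0.3857], [0.6105, -0.4168], [0.5023, -0.4335], [0.4974, -0.4034]]
mid [ 0.5542 -0.4098] len 0.11 yaw 9.0 wid 0.0313
mat [ 0.6407 -0.1852  0.003 ]
mat [ 0.6469 -0.4541  0.003 ]
mat [ 0.4596 -0.4593  0.003 ]
mat [ 0.4516 -0.1902  0.003 ]
knob [ 0.646 -0.066  0.272] [ 0.6423 -0.0659  0.2833]
depth check mat [ 5.503e-01 -3.276e-01 -1.000e-04] tray floor [0.5535 0.3042 0.003 ]
tray [0.6262 0.4268 0.014 ]
tray [0.6317 0.1808 0.014 ]
tray [0.4735 0.177  0.014 ]
tray [0.4681 0.4208 0.014 ]
140  -3   3   6   0   0   1  -2   5   6  -3  -6   0   0   3   3   0  -7  -3  -3  -2   2   0  -1   0  -2   1  -1   0  -2  -7   7  -1
143  -2   0   0   0   0  -2   3  -2   1   2   2   0  -7  -2  -1   0   1  -2   0   4  -8  -2   0  -3  -1   0  -7  -4   2   1   0   0
146   2  -1  -3  -1   0   3  -1  -1  -5   1   0   0  -1   3  -5  -3  -2  -4   0  -1   4   0   0   0   5   0   0  -1   1  -2  -3   1
149  12   2  -1   3  -3   0  -5  -4   3 204 212 211 215 212 214 213 210  
[... 3058 characters left out ...]
  -1   0   1  -1  -3   3   0   0   3  -2
221   2   0   0   0   3   0   0   0  17  26  31  47  36  41  59  31  33  52  38  25  23   4   0  -4  -3   3   0  -4   0  -5   0  -3
224  -1   0   0   0  -1   0   4   2  -4   0  -3  -3   4   0  60   3  -1   0  -2   4   0  -2   0  -1   0   3   4   0   3   3   0  -3
227   0   4  -3  -3   0  -3   3  -2  -4  -1   0  -1   0   2  -2   0   1   1   0  -3  -2   3  -2   0  -2  -4  -3   0  -3   0   0   1
230  -3  -1  -3  -3  -1   1  -2  -7   0   1   0   0   3   1  -5  -4  -5   0   2   0  -1   5   0  -2  -3  -6   5   0   0  -2   2   9
233   1   1  -1  -1  -4  -1  -3   0   4  -1   0   0   1   0   2  -2   0  -9   0  -2   0  -5  -4  -2   0   2   3   0  -2  -4   0  -1
```

```bash
python3 - <<'E'
from h import *
c=dict(np.load('top0.npz'))
def p(u,v,z): return w(c,u/6.3+260-.42,v/6.3+140-.42,z)[:2].round(4)
print('base L',p(145,132,.025),p(162,525,.025),'R',p(383,127,.025),p(391,520,.025))
print('toe tip',p(268,533,.06),'arm cross',p(200,459,.067),'foot',p(268,440,.05))
print('guides at z47: inner L',p(226,410,.047),p(226,490,.047),'R',p(312,412,.047),p(318,490,.047))
print('clevis centre',p(112,465,.08))
print('top of col back corners',p(172,48,.21),p(305,48,.21),'front',p(178,180,.21),p(308,177,.21))
print('rod lever',p(345,277,.134),p(455,277,.134))
r=np.load('pc.npy')
# base-slab points
M=(r[...,2]>.018)&(r[...,2]<.032)
Q=r[M][:,:2]; rect=cv2.minAreaRect(Q.astype(np.float32)); print(rect)
print(cv2.boxPoints(rect).round(4).tolist())
M=(r[...,2]>.158)&(r[...,2]<.18);Q=r[M][:,:2]; rect=cv2.minAreaRect(Q.astype(np.float32)); print('head',rect)
M=(r[...,2]>.2)&(r[...,2]<.22);Q=r[M][:,:2]; rect=cv2.minAreaRect(Q.astype(np.float32)); print('col',rect)
E
```

```text
base L [0.7024 0.0699] [0.5352 0.0598] R [ 0.7057 -0.0308] [ 0.5384 -0.0361]
toe tip [0.5285 0.014 ] arm cross [0.5577 0.0418] foot [0.5682 0.015 ]
guides at z47: inner L [0.5809 0.0326] [0.5476 0.0321] R [ 0.5805 -0.0029] [ 0.548  -0.0059]
clevis centre [0.5532 0.0765]
top of col back corners [0.6905 0.0459] [ 0.6911 -0.0028] front [0.6415 0.0429] [ 0.6432 -0.0046]
rod lever [ 0.6207 -0.0173] [ 0.6212 -0.06  ]
((0.6195748448371887, 0.028447281569242477), (0.167277529835701, 0.12215077131986618), 2.482240915298462)
[[0.5333999991416931, 0.08579999953508377], [0.5386999845504761, -0.03620000183582306], [0.7057999968528748, -0.02889999933540821], [0.7005000114440918, 0.09309999644756317]]
head ((0.6181970834732056, -0.011155053973197937), (0.08230581879615784, 0.11940039694309235), 17.112838745117188)
col ((0.6522922515869141, -0.00157078355550766), (0.10893714427947998, 0.1057509109377861), 29.46474838256836)
```

The two cartridges are at mid (0.552,-0.240), yaw -3°, and (0.554,-0.410), yaw 9°. Their lengths and widths match the given sizes. The press origin is about (0.556,0.014), yaw about 2°. I'll move toward the left cartridge, with the camera facing the robot side.

Call:
{"api": "send_rows", "payload": {
  "increments": [
    {"x": 3, "y": 3, "z": 1, "twist": 10, "claw": -1},
    {"x": 7, "y": 6, "z": 1, "twist": 20, "claw": -0.5},
    {"x": 11, "y": 9, "z": 1, "twist": 30, "claw": 0},
    {"x": 15, "y": 13, "z": 1, "twist": 40, "claw": 0},
    {"x": 19, "y": 16, "z": 0, "twist": 50, "claw": 0},
    {"x": 22, "y": 19, "z": 0, "twist": 60, "claw": 0},
    {"x": 25, "y": 22, "z": 0, "twist": 70, "claw": 0},
    {"x": 27, "y": 24, "z": 0, "twist": 80, "claw": 0},
    {"x": 27, "y": 24, "z": 0, "twist": 90, "claw": 0},
    {"x": 27, "y": 24, "z": 0, "twist": 100, "claw": 0},
    {"x": 27, "y": 24, "z": 0, "twist": 110, "claw": 0},
    {"x": 27, "y": 24, "z": 0, "twist": 120, "claw": 0}
  ],
  "force": 80
}}

```text
time_s: 1.65
ee_pos: [0.4479, -0.2538, 0.2309]
tcp_rot: [-0.0, 0.341, 0.94, 0.0]
wrist_force: [-0.0, 0.2, 0.5]
width: 0.0425
```

Call:
{"api": "send_rows", "payload": {
  "increments": [
    {"twist": 10, "claw": 0},
    {"twist": 20, "claw": 0},
    {"twist": 30, "claw": 0},
    {"twist": 37, "claw": 0},
    {"twist": 37, "claw": 0}
  ]
}}

```text
validation failed for argument at $.in...
```

```bash
python3 - <<'E'
from h import *
st()
c=cam('wrist'); cv2.imwrite('pics/w1.png',c['image'])
E
```

```text
t 1.65 p [ 0.4479 -0.2538  0.2309] q [-0.     0.341  0.94   0.   ] F [-0.   0.2  0.5] w 0.0425 j [-0.59  0.02  1.43  0.    1.69 -1.46]
```

View pics/w1.png

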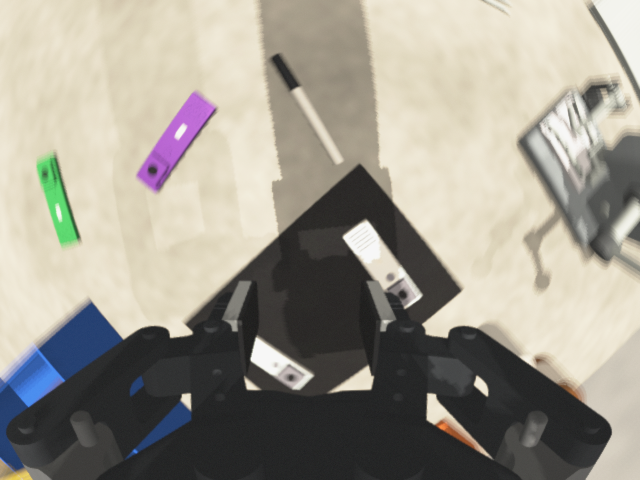

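The wrist view shows the fingers at the bottom and both cartridges on the mat at (380,265) and (280,365). Rows need every field, so I'll resend.

Call:
{"api": "send_rows", "payload": {
  "increments": [
    {"x": 2, "y": 0.5, "z": 0, "twist": 10, "claw": 0},
    {"x": 4, "y": 1, "z": -3, "twist": 20, "claw": 0},
    {"x": 5, "y": 1.3, "z": -6, "twist": 30, "claw": 0},
    {"x": 6.5, "y": 1.6, "z": -9, "twist": 36.7, "claw": 0},
    {"x": 6.5, "y": 1.6, "z": -12, "twist": 36.7, "claw": 0},
    {"x": 6.5, "y": 1.6, "z": -12, "twist": 36.7, "claw": 0}
  ]
}}

```text
time_s: 2.45
ee_pos: [0.5116, -0.2371, 0.1084]
tcp_rot: [-0.003, 0.031, 1.0, 0.001]
wrist_force: [-0.8, -0.2, -0.7]
width: 0.043
```

```bash
cat >> h.py <<'E'
def wpx(c,s,P):
    # world point -> wrist pixel
    from scipy.spatial.transform import Rotation as R
    q=s['tcp_rot']; Rt=R.from_quat([q[1],q[2],q[3],q[0]]).as_matrix()
    t=Rt.T@(np.array(P)-np.array(s['ee_pos'])); X=np.array(c['T_tool_cam']); p=X[:3,:3].T@(t-X[:3,3])
    th=np.arctan2(np.hypot(p[0],p[1]),p[2]); r=th/np.hypot(p[0],p[1]); K=np.array(c['mtx'])
    return np.array([K[0,2]+K[0,0]*r*p[0],K[1,2]+K[1,1]*r*p[1]])
def wray(c,s,u,v,z):
    from scipy.spatial.transform import Rotation as R
    K=np.array(c['mtx']); x=(u-K[0,2])/K[0,0]; y=(v-K[1,2])/K[1,1]; th=np.hypot(x,y)
    d=np.array([x/th*np.sin(th),y/th*np.sin(th),np.cos(th)])
    q=s['tcp_rot']; Rt=R.from_quat([q[1],q[2],q[3],q[0]]).as_matrix(); X=np.array(c['T_tool_cam'])
    o=Rt@X[:3,3]+np.array(s['ee_pos']); d=Rt@(X[:3,:3]@d); return o+d*(z-o[2])/d[2]
E
python3 - <<'E'
from h import *
s=st()
c=cam('wrist'); cv2.imwrite('pics/w2.png',c['image'])
print(wpx(c,s,[.4973,-.2364,.011]))
E
```

```text
t 2.45 p [ 0.5116 -0.2371  0.1084] q [-0.003  0.031  1.     0.001] F [-0.8 -0.2 -0.7] w 0.043 j [-0.5   0.24  1.44  0.    1.47 -2.01]
[307.48922459 217.26040548]
```

View pics/w2.png

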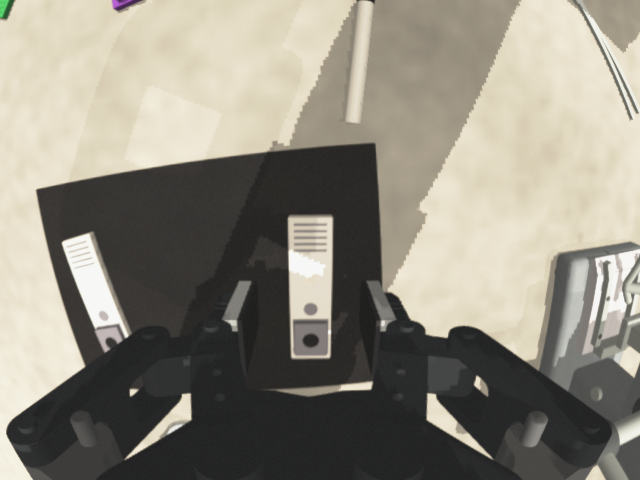

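The cartridge is centred between the fingers to within about 1.5 mm, with its ribbed end at (311,215). I'll descend now.

Call:
{"api": "send_rows", "payload": {
  "increments": [
    {"x": 0.15, "y": 0.15, "z": -4, "twist": 0, "claw": 0},
    {"x": 0.15, "y": 0.15, "z": -8, "twist": 0, "claw": 0},
    {"x": 0.15, "y": 0.15, "z": -9.5, "twist": 0, "claw": 0},
    {"x": 0.15, "y": 0.15, "z": -10.2, "twist": 0, "claw": 0},
    {"x": 0.15, "y": 0.15, "z": -10.2, "twist": 0, "claw": 0}
  ]
}}

```text
time_s: 3.12
ee_pos: [0.5152, -0.2369, 0.0107]
tcp_rot: [0.001, 0.031, 1.0, -0.0]
wrist_force: [-0.4, 0.2, -0.3]
width: 0.0426
```

```bash
python3 - <<'E'
from h import *
s=st()
c=cam('wrist'); cv2.imwrite('pics/w3.png',c['image'])
c=cam('scene'); cv2.imwrite('pics/s3.png',cv2.resize(c['image'][330:440,200:360],None,fx=5,fy=5,interpolation=cv2.INTER_CUBIC))
E
```

```text
t 3.12 p [ 0.5152 -0.2369  0.0107] q [ 0.001  0.031  1.    -0.   ] F [-0.4  0.2 -0.3] w 0.0426 j [-0.5   0.35  1.51  0.    1.27 -2.01]
```

View pics/w3.png

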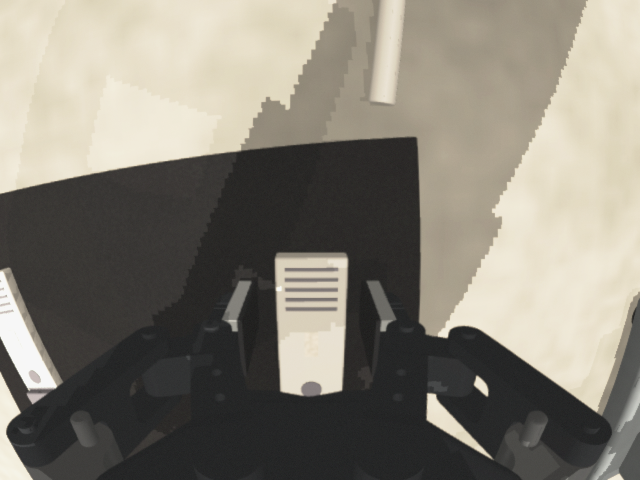

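View pics/s3.png

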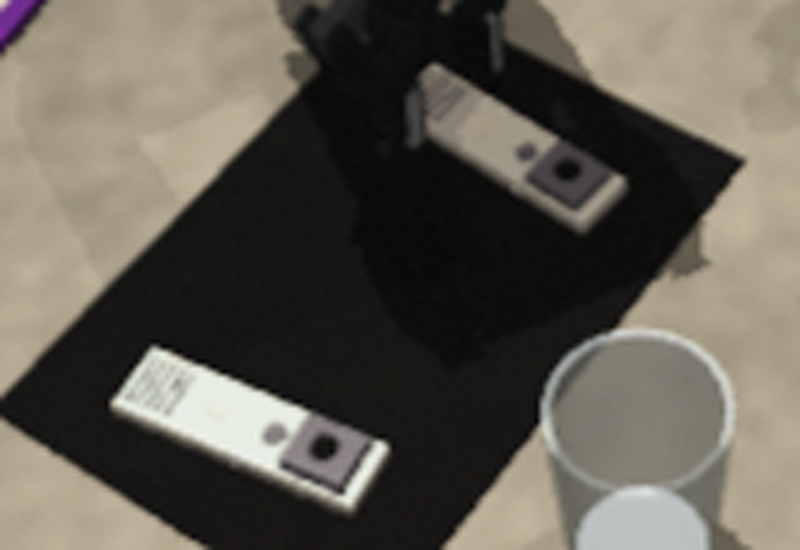

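```bash
python3 - <<'E'
from h import *
s=st();c=cam('wrist')
print(wray(c,s,311,254,.011),wray(c,s,276,254,.011),wray(c,s,347,254,.011), wpx(c,s,s['ee_pos']))
T=np.array(c['T_tool_cam'])
E
```

```text
t 3.23 p [ 0.5154 -0.237   0.0111] q [ 0.001  0.031  1.    -0.001] F [-0.  -0.3  0.5] w 0.0429 j [-0.5   0.35  1.51  0.    1.27 -2.01]
[ 0.49537193 -0.2345997   0.011     ] [ 0.49454644 -0.24873651  0.011     ] [ 0.49626955 -0.22004192  0.011     ] [308.16393584 299.29020705]
```

Call:
{"api": "send_rows", "payload": {
  "increments": [
    {"x": 0, "y": 0, "z": -0.3, "twist": 0, "claw": 0},
    {"x": 0, "y": 0, "z": -0.5, "twist": 0, "claw": 0},
    {"x": 0, "y": 0, "z": -0.5, "twist": 0, "claw": 0}
  ]
}}

```text
time_s: 3.65
ee_pos: [0.5143, -0.2363, 0.0041]
tcp_rot: [-0.0, 0.03, 1.0, 0.0]
wrist_force: [-1.3, -0.1, 0.9]
width: 0.0428
```

Call:
{"api": "send_rows", "payload": {
  "increments": [
    {"x": -0.3, "y": 0.15, "z": -0.2, "twist": 0, "claw": 0},
    {"x": -0.3, "y": 0.15, "z": -0.4, "twist": 0, "claw": 0},
    {"x": -0.3, "y": 0.15, "z": -0.4, "twist": 0, "claw": 0}
  ]
}}

```text
time_s: 4.03
ee_pos: [0.5112, -0.2348, 0.0012]
tcp_rot: [-0.0, 0.03, 1.0, 0.0]
wrist_force: [-4.7, 2.6, 7.8]
width: 0.0427
```

```bash
python3 - <<'E'
from h import *
s=st()
c=cam('wrist'); cv2.imwrite('pics/w4.png',c['image'][200:400,200:420].repeat(3,0).repeat(3,1))
E
```

```text
t 4.03 p [ 0.5112 -0.2348  0.0012] q [-0.    0.03  1.    0.  ] F [-4.7  2.6  7.8] w 0.0427 j [-0.5   0.36  1.53 -0.    1.25 -2.01]
```

View pics/w4.png

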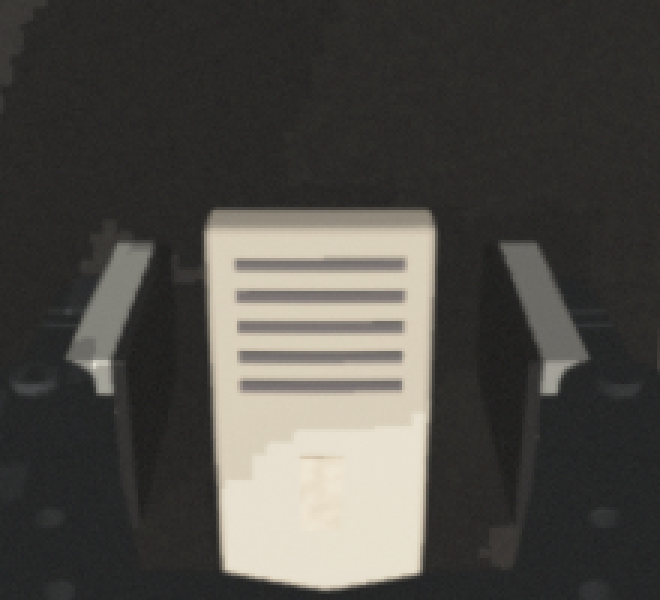

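Contact is 8 N at z≈1 mm, so the tips are on the mat. I'll raise slightly and close.

Call:
{"api": "send_rows", "payload": {
  "increments": [
    {"x": 0, "y": 0, "z": 0.35, "twist": 0, "claw": 0},
    {"x": 0, "y": 0, "z": 0.35, "twist": 0, "claw": 0.4},
    {"x": 0, "y": 0, "z": 0.35, "twist": 0, "claw": 0.6},
    {"x": 0, "y": 0, "z": 0.35, "twist": 0, "claw": 0.7},
    {"x": 0, "y": 0, "z": 0.35, "twist": 0, "claw": 0.7},
    {"x": 0, "y": 0, "z": 0.35, "twist": 0, "claw": 0.7}
  ],
  "force": 90
}}

```text
time_s: 4.82
ee_pos: [0.5119, -0.2352, 0.0047]
tcp_rot: [0.001, 0.03, 1.0, -0.0]
wrist_force: [-1.4, 0.3, 5.9]
width: 0.0268
```

Call:
{"api": "send_rows", "payload": {
  "increments": [
    {"x": 0, "y": 0, "z": 2, "twist": 0, "claw": 0.7},
    {"x": 0, "y": 0, "z": 5, "twist": 0, "claw": 0.7},
    {"x": 0, "y": 0, "z": 8, "twist": 0, "claw": 0.7},
    {"x": 0, "y": 0, "z": 8, "twist": 0, "claw": 0.7}
  ]
}}

```text
time_s: 5.32
ee_pos: [0.5128, -0.2356, 0.0862]
tcp_rot: [0.002, 0.03, 1.0, -0.001]
wrist_force: [0.3, -0.3, -0.6]
width: 0.0268
```

```bash
python3 - <<'E'
from h import *
s=st()
c=cam('wrist'); cv2.imwrite('pics/w5.png',c['image'])
c=cam('scene'); cv2.imwrite('pics/s5.png',cv2.resize(c['image'][280:440,200:420],None,fx=3.6,fy=3.6,interpolation=cv2.INTER_CUBIC))
E
```

```text
t 5.33 p [ 0.5128 -0.2356  0.0862] q [ 0.002  0.03   1.    -0.001] F [ 0.3 -0.3 -0.6] w 0.0268 j [-0.5   0.25  1.47  0.    1.41 -2.01]
```

View pics/w5.png

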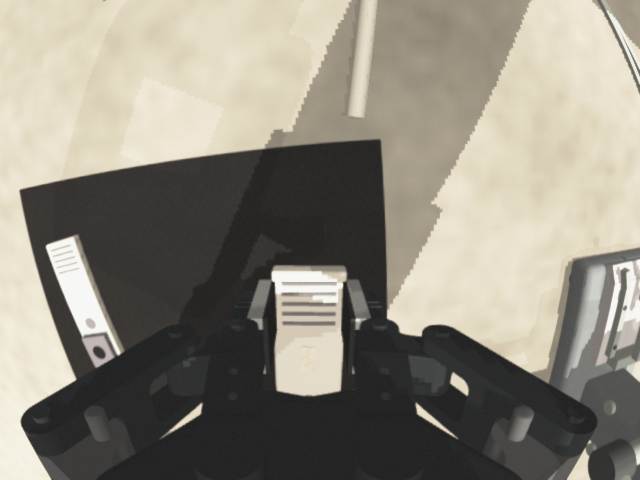

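View pics/s5.png

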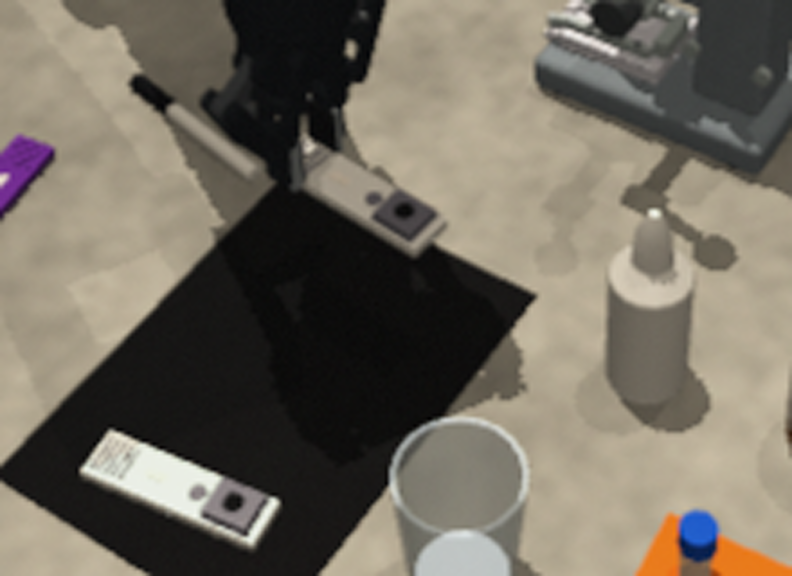

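```bash
cat >> h.py <<'E'
def held(s,c=None,show=None,dz=0.006,cap=True):
    """fit plane of held cartridge deck from top+scene depth; tool yaw ~180, nose in -tool x"""
    from scipy.spatial.transform import Rotation as R
    q=s['tcp_rot']; Rt=R.from_quat([q[1],q[2],q[3],q[0]]).as_matrix()
    out={}
    for n in ('top','scene'):
        c=cam(n); K=np.array(c['mtx']);T=np.array(c['cam_to_world']); d=c['z_map']
        v,u=np.mgrid[:480,:640]
        P=np.stack([(u-K[0,2])/K[0,0]*d,(v-K[1,2])/K[1,1]*d,d],-1)@T[:3,:3].T+T[:3,3]
        t=(P-np.array(s['ee_pos']))@Rt  # tool coords
        g=c['image'].astype(int); 
        M=(t[...,0]<-.02)&(t[...,0]>-.11)&(abs(t[...,1])<.02)&(abs(t[...,2])<.05)&(d>0)
        Q=t[M]; print(n,len(Q))
        if len(Q)>10:
            for a in np.arange(-.11,-.02,.01):
                m=(Q[:,0]>=a)&(Q[:,0]<a+.01)
                if m.sum()>3: print('  x %.3f y %.4f z(up) %.4f n %d'%(a+.005,np.median(Q[m,1]),-np.median(Q[m,2]),m.sum()))
E
python3 - <<'E'
from h import *
s=st(); held(s)
E
```

```text
t 5.42 p [ 0.5111 -0.2347  0.0827] q [-0.001  0.03   1.     0.   ] F [-0.5  0.4 -1. ] w 0.0268 j [-0.5   0.25  1.48  0.    1.41 -2.01]
top 0
scene 460
  x -0.095 y -0.0022 z(up) 0.0066 n 41
  x -0.085 y -0.0047 z(up) 0.0103 n 76
  x -0.075 y -0.0080 z(up) 0.0123 n 60
  x -0.065 y -0.0049 z(up) 0.0118 n 64
  x -0.055 y -0.0052 z(up) 0.0076 n 46
  x -0.045 y -0.0032 z(up) 0.0073 n 57
  x -0.035 y -0.0033 z(up) 0.0079 n 57
  x -0.025 y -0.0028 z(up) 0.0079 n 59
```

Held level: the deck is about 7 mm above the TCP and the cap about 12 mm. I'll carry it toward the press and look at the nest on the way.

Call:
{"api": "send_rows", "payload": {
  "increments": [
    {"x": -2, "y": 1, "z": 3, "twist": 2, "claw": 0.7},
    {"x": -4, "y": 4, "z": 6, "twist": 4, "claw": 0.7},
    {"x": -6, "y": 8, "z": 8, "twist": 5.5, "claw": 0.7},
    {"x": -8, "y": 12, "z": 8, "twist": 5.5, "claw": 0.7},
    {"x": -8, "y": 14, "z": 8, "twist": 5.5, "claw": 0.7},
    {"x": -8, "y": 14, "z": 8, "twist": 5.5, "claw": 0.7},
    {"x": -8, "y": 14, "z": 8, "twist": 5.5, "claw": 0.7}
  ]
}}

```text
time_s: 6.4
ee_pos: [0.4314, -0.0954, 0.1631]
tcp_rot: [-0.001, -0.018, 1.0, 0.0]
wrist_force: [0.1, -0.3, -0.6]
width: 0.0267
```

```bash
python3 - <<'E'
from h import *
import pickle
s=st()
c=cam('wrist'); cv2.imwrite('pics/w6.png',c['image']); pickle.dump((s,c),open('w6.pkl','wb'))
cv2.imwrite('pics/w6b.png',cv2.resize(c['image'][200:400,420:640],None,fx=3,fy=3,interpolation=cv2.INTER_CUBIC))
E
```

```text
t 6.4 p [ 0.4314 -0.0954  0.1631] q [-0.001 -0.018  1.     0.   ] F [ 0.1 -0.3 -0.6] w 0.0267 j [-0.3  -0.15  1.74 -0.    1.56 -1.91]
```

View pics/w6.png

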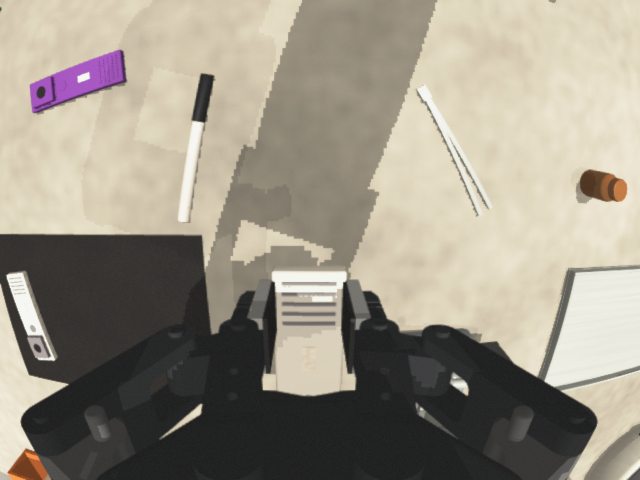

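```bash
python3 - <<'E'
import cv2
i=cv2.imread('pics/w5.png')
cv2.imwrite('pics/w5b.png',cv2.resize(i[230:430,520:640],None,fx=3,fy=3,interpolation=cv2.INTER_CUBIC))
i=cv2.imread('pics/w2.png')
cv2.imwrite('pics/w2b.png',cv2.resize(i[230:480,520:640],None,fx=3,fy=3,interpolation=cv2.INTER_CUBIC)[:600])
E
```

```text
(no output)
```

View pics/w5b.png

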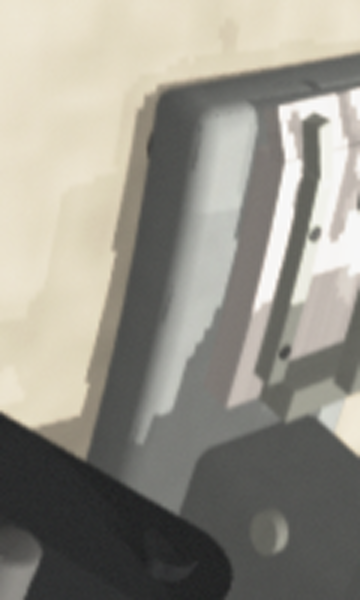

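View pics/w2b.png

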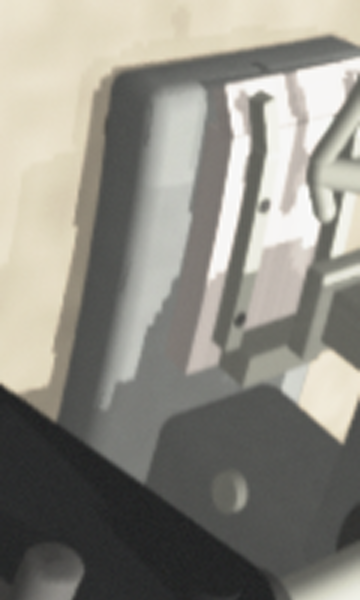

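```bash
python3 - <<'E'
from h import *
import pickle
_,c=pickle.load(open('w6.pkl','rb'))
for p in ([.5116,-.2371,.1084],[.5129,-.2375,.1084]):
    s=dict(ee_pos=p,tcp_rot=[-0.003,.031,1.,.001])
    for n,(u,v) in {'scr1':(264,206),'scr2':(239,320),'in1':(274,206),'in2':(250,325),'end':(235,375)}.items():
        print(n,wray(c,s,u/3+520,v/3+230,.047).round(4))
    print('cart end',wray(c,s,311,216,.011).round(4))
i=cv2.imread('pics/top0.png'); a=cv2.resize(i[195:232,285:320],None,fx=16,fy=16,interpolation=cv2.INTER_CUBIC);cv2.imwrite('pics/nest0.png',a)
E
```

```text
scr1 [ 0.5666 -0.0015  0.047 ]
scr2 [6.018e-01 1.000e-04 4.700e-02]
in1 [0.5673 0.0029 0.047 ]
in2 [0.6046 0.0059 0.047 ]
end [0.6214 0.0058 0.047 ]
cart end [ 0.4966 -0.2342  0.011 ]
scr1 [ 0.5679 -0.0019  0.047 ]
scr2 [ 6.031e-01 -3.000e-04  4.700e-02]
in1 [0.5686 0.0025 0.047 ]
in2 [0.6059 0.0055 0.047 ]
end [0.6227 0.0054 0.047 ]
cart end [ 0.4979 -0.2346  0.011 ]
```

View pics/nest0.png

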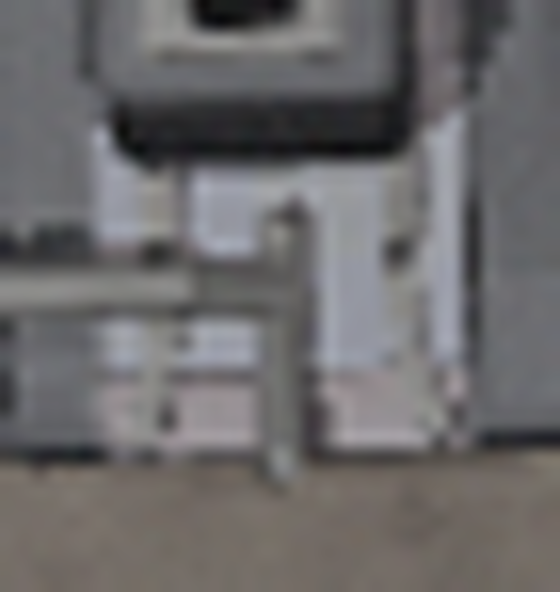

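```bash
python3 - <<'E'
from h import *
c=dict(np.load('top0.npz'))
def p(u,v,z): return w(c,u/16+285-.47,v/16+195-.47,z).round(4)
print('screws',p(160,250,.047),p(400,250,.047))
print('foot ski',p(268,470,.058),p(285,370,.045),p(283,330,.045),p(287,215,.045))
print('inner edges',p(187,330,.047),p(387,330,.047),'mouth',p(100,450,.034),p(470,445,.034))
print('bevel line',p(230,376,.04),'front',p(130,452,.034))
E
```

```text
screws [0.5664 0.0348 0.047 ] [ 0.5669 -0.0042  0.047 ]
foot ski [0.5294 0.0163 0.058 ] [0.5473 0.0143 0.045 ] [0.5538 0.0147 0.045 ] [0.5727 0.0143 0.045 ]
inner edges [0.5534 0.0302 0.047 ] [ 0.5537 -0.0023  0.047 ] mouth [0.535  0.0448 0.034 ] [ 0.5366 -0.0158  0.034 ]
bevel line [0.5468 0.0234 0.04  ] front [0.5348 0.0399 0.034 ]
```

Top and wrist views disagree by about 2.4 mm in y, for the cartridge and for the guide screws alike. I'll trust the wrist, which gives the nest origin in the robot frame as (0.555, 0.0165), yaw 2.3°. Next I line up in front of it.

Call:
{"api": "send_rows", "payload": {
  "increments": [
    {"x": -1, "y": 4, "z": 0, "twist": 0.3, "claw": 0.7},
    {"x": -1, "y": 8, "z": -2, "twist": 0.3, "claw": 0.7},
    {"x": -1, "y": 10.6, "z": -5, "twist": 0.3, "claw": 0.7},
    {"x": -1, "y": 10.6, "z": -8, "twist": 0.3, "claw": 0.7},
    {"x": -1, "y": 10.6, "z": -11, "twist": 0.3, "claw": 0.7},
    {"x": -1, "y": 10.6, "z": -11.9, "twist": 0.3, "claw": 0.7},
    {"x": -1, "y": 10.6, "z": -11.9, "twist": 0.3, "claw": 0.7},
    {"x": -1, "y": 10.6, "z": -11.9, "twist": 0.3, "claw": 0.7}
  ]
}}

```text
time_s: 7.45
ee_pos: [0.4224, 0.0108, 0.0461]
tcp_rot: [0.001, -0.02, 1.0, -0.0]
wrist_force: [-0.2, -0.6, -0.3]
width: 0.0268
```

```bash
python3 - <<'E'
from h import *
s=st()
c=cam('top'); cv2.imwrite('pics/t7.png',cv2.resize(c['image'][190:270,270:340],None,fx=7.5,fy=7.5,interpolation=cv2.INTER_CUBIC)); np.savez('t7.npz',**c)
st()
c=cam('scene'); cv2.imwrite('pics/s7.png',cv2.resize(c['image'][220:340,300:460],None,fx=5,fy=5,interpolation=cv2.INTER_CUBIC))
held(s)
E
```

```text
t 7.45 p [0.4224 0.0108 0.0461] q [ 0.001 -0.02   1.    -0.   ] F [-0.2 -0.6 -0.3] w 0.0268 j [-0.06 -0.09  1.92  0.    1.31 -1.67]
t 7.5 p [0.4224 0.0108 0.0461] q [ 0.001 -0.02   1.    -0.   ] F [0.2 0.1 0.2] w 0.0268 j [-0.06 -0.09  1.92  0.    1.31 -1.67]
top 222
  x -0.105 y -0.0034 z(up) -0.0468 n 41
  x -0.095 y -0.0026 z(up) 0.0042 n 35
  x -0.085 y -0.0026 z(up) 0.0090 n 57
  x -0.075 y -0.0021 z(up) 0.0095 n 55
  x -0.065 y -0.0060 z(up) 0.0090 n 34
scene 617
  x -0.105 y -0.0016 z(up) 0.0176 n 10
  x -0.095 y -0.0075 z(up) -0.0009 n 50
  x -0.085 y -0.0034 z(up) 0.0052 n 81
  x -0.075 y -0.0031 z(up) -0.0394 n 90
  x -0.065 y -0.0057 z(up) -0.0395 n 82
  x -0.055 y -0.0019 z(up) -0.0419 n 73
  x -0.045 y -0.0026 z(up) -0.0197 n 84
  x -0.035 y -0.0013 z(up) -0.0416 n 72
  x -0.025 y -0.0015 z(up) 0.0057 n 75
```

View pics/t7.png

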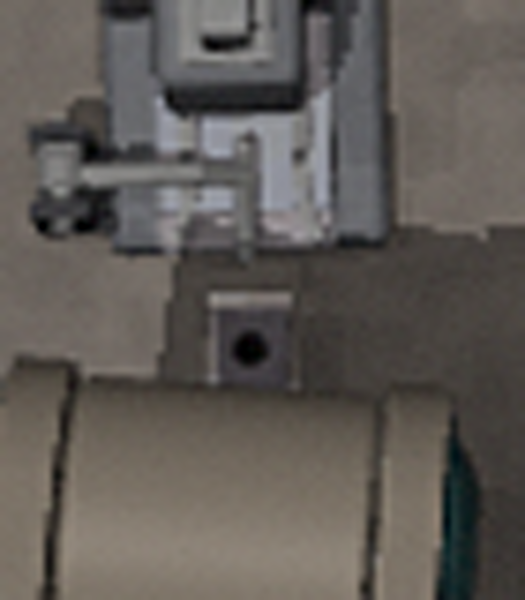

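View pics/s7.png

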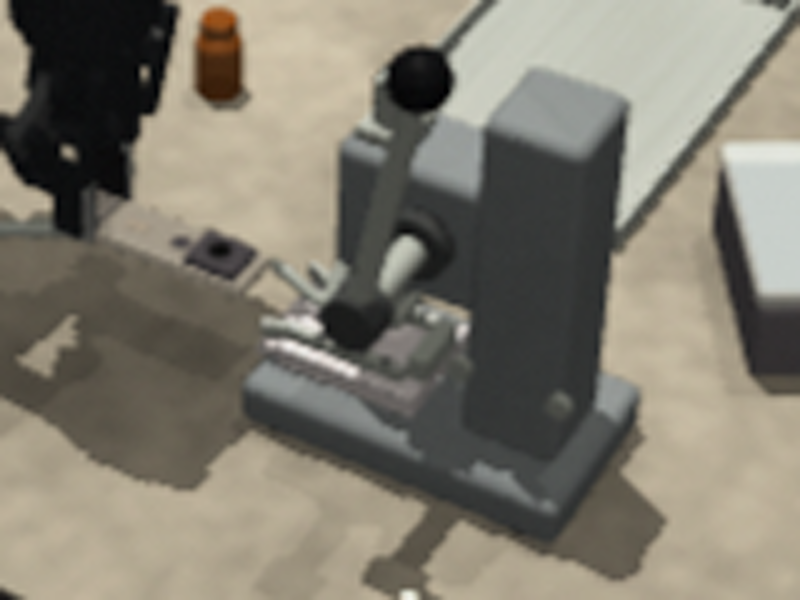

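In the top view the nose centre (251,295) lies on the nest axis to within about 0.3 mm. I'll lower 3 mm and slide in part way.

Call:
{"api": "send_rows", "payload": {
  "increments": [
    {"x": 0, "y": 0, "z": -0.3, "twist": 0, "claw": 0.7},
    {"x": 0, "y": 0, "z": -0.3, "twist": 0, "claw": 0.7},
    {"x": 0.6, "y": 0.02, "z": -0.3, "twist": 0, "claw": 0.7},
    {"x": 1.2, "y": 0.05, "z": -0.3, "twist": 0, "claw": 0.7},
    {"x": 1.8, "y": 0.07, "z": -0.3, "twist": 0, "claw": 0.7},
    {"x": 2.4, "y": 0.1, "z": -0.3, "twist": 0, "claw": 0.7},
    {"x": 3, "y": 0.12, "z": -0.3, "twist": 0, "claw": 0.7},
    {"x": 3, "y": 0.12, "z": -0.3, "twist": 0, "claw": 0.7}
  ],
  "force": 110
}}

```text
time_s: 8.65
ee_pos: [0.4514, 0.0123, 0.0415]
tcp_rot: [-0.001, -0.02, 1.0, 0.0]
wrist_force: [-1.6, -0.3, -0.4]
width: 0.0258
```

```bash
cat > look.py <<'E'
from h import *
import sys
n=sys.argv[1]
s=st()
c=cam('top'); a=cv2.resize(c['image'][185:265,265:345],None,fx=5,fy=5,interpolation=cv2.INTER_CUBIC)
c=cam('scene'); b=cv2.resize(c['image'][215:335,310:445],None,fx=3.34,fy=3.34,interpolation=cv2.INTER_CUBIC)[:400]
b=cv2.copyMakeBorder(b,0,400-b.shape[0],0,0,cv2.BORDER_CONSTANT)
o=np.hstack([a,b])[:,:800]; cv2.imwrite(f'pics/{n}.png',o)
E
python3 look.py l8
```

```text
t 8.65 p [0.4514 0.0123 0.0415] q [-0.001 -0.02   1.     0.   ] F [-1.6 -0.3 -0.4] w 0.0258 j [-0.05  0.01  1.84  0.    1.3  -1.67]
```

View pics/l8.png

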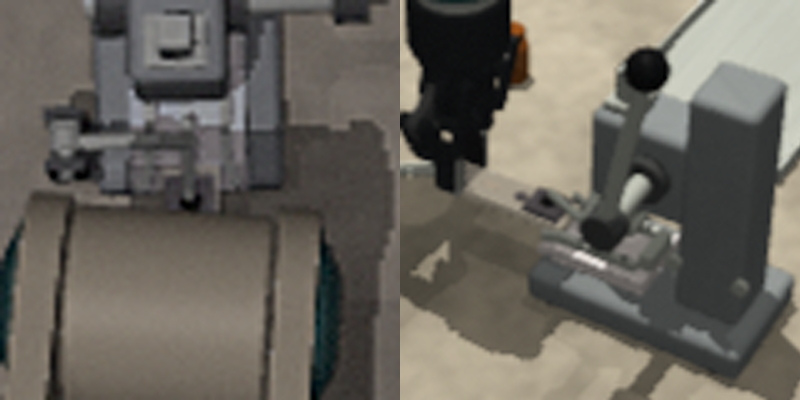

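The nose is under the toe and the force is small. I'll continue.

Call:
{"api": "send_rows", "payload": {
  "increments": [
    {"x": 0.5, "y": 0.02, "z": 0, "twist": 0, "claw": 0.7},
    {"x": 1, "y": 0.04, "z": 0, "twist": 0, "claw": 0.7},
    {"x": 1.5, "y": 0.06, "z": 0, "twist": 0, "claw": 0.7},
    {"x": 2, "y": 0.08, "z": 0, "twist": 0, "claw": 0.7},
    {"x": 2.5, "y": 0.1, "z": 0, "twist": 0, "claw": 0.7},
    {"x": 3, "y": 0.12, "z": 0, "twist": 0, "claw": 0.7}
  ]
}}

```text
time_s: 9.5
ee_pos: [0.4806, 0.0135, 0.0415]
tcp_rot: [-0.001, -0.02, 1.0, 0.0]
wrist_force: [-6.5, 0.0, 1.7]
width: 0.0254
```

```bash
python3 look.py l9
```

```text
t 9.5 p [0.4806 0.0135 0.0415] q [-0.001 -0.02   1.     0.   ] F [-6.5  0.   1.7] w 0.0254 j [-0.05  0.09  1.76 -0.    1.3  -1.66]
```

View pics/l9.png

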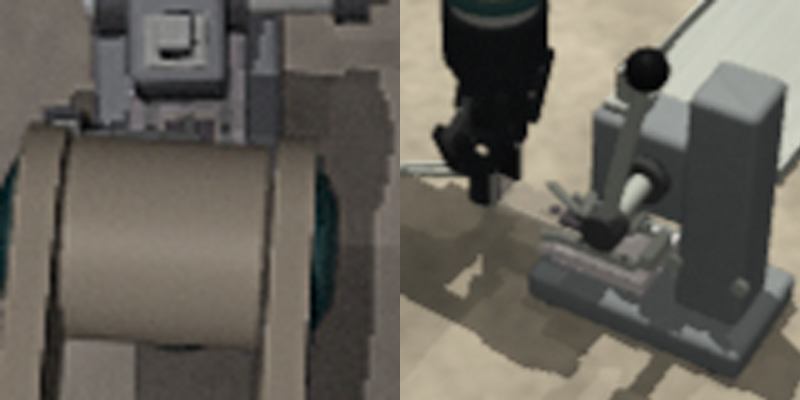

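Call:
{"api": "send_rows", "payload": {
  "increments": [
    {"x": 0.5, "y": 0.02, "z": 0, "twist": 0, "claw": 0.7},
    {"x": 1, "y": 0.04, "z": 0, "twist": 0, "claw": 0.7},
    {"x": 1.5, "y": 0.06, "z": 0, "twist": 0, "claw": 0.7},
    {"x": 2, "y": 0.08, "z": 0, "twist": 0, "claw": 0.7},
    {"x": 2.5, "y": 0.1, "z": 0, "twist": 0, "claw": 0.7},
    {"x": 3, "y": 0.12, "z": 0, "twist": 0, "claw": 0.7},
    {"x": 3, "y": 0.12, "z": 0, "twist": 0, "claw": 0.7}
  ]
}}

```text
time_s: 10.48
ee_pos: [0.512, 0.0147, 0.0419]
tcp_rot: [0.0, -0.02, 1.0, 0.0]
wrist_force: [-0.2, -0.5, -0.2]
width: 0.0256
```

```bash
python3 look.py l10
```

```text
t 10.47 p [0.512  0.0147 0.0419] q [ 0.   -0.02  1.    0.  ] F [-0.2 -0.5 -0.2] w 0.0256 j [-0.04  0.17  1.67  0.    1.31 -1.65]
```

View pics/l10.png

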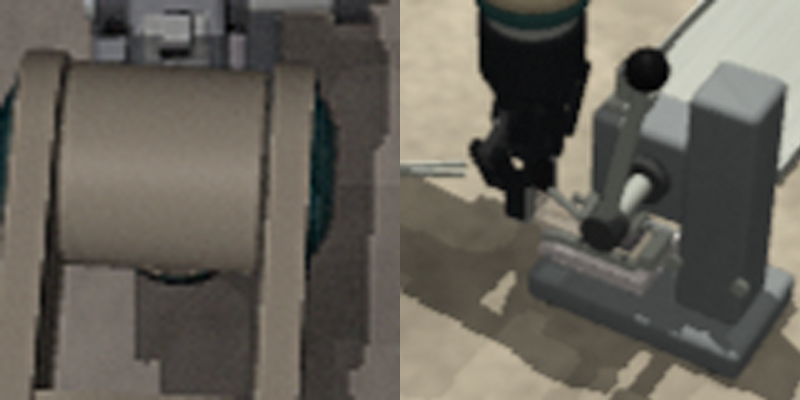

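Call:
{"api": "send_rows", "payload": {
  "increments": [
    {"x": 0.2, "y": 0.01, "z": 0, "twist": 0, "claw": 0.7},
    {"x": 0.4, "y": 0.02, "z": 0, "twist": 0, "claw": 0.7},
    {"x": 0.4, "y": 0.02, "z": 0, "twist": 0, "claw": 0.7}
  ]
}}

```text
time_s: 10.95
ee_pos: [0.5152, 0.0148, 0.0419]
tcp_rot: [-0.0, -0.02, 1.0, 0.0]
wrist_force: [-3.6, 0.2, 1.6]
width: 0.026
```

Call:
{"api": "send_rows", "payload": {
  "increments": [
    {"x": 0.15, "y": 0.01, "z": 0, "twist": 0, "claw": 0.7},
    {"x": 0.15, "y": 0.01, "z": 0, "twist": 0, "claw": 0.7}
  ]
}}

```text
time_s: 11.2
ee_pos: [0.5154, 0.0148, 0.0417]
tcp_rot: [-0.002, -0.02, 1.0, -0.0]
wrist_force: [-11.2, -1.2, 6.0]
width: 0.0256
```

The cartridge is on the stop: force rose to 11 N with no further advance, at x=0.5154. I'll release, back off and go to the lever.

Call:
{"api": "send_rows", "payload": {
  "increments": [
    {"x": -0.1, "y": 0, "z": 0, "twist": 0, "claw": 0.4},
    {"x": -0.1, "y": 0, "z": 0, "twist": 0, "claw": 0.1},
    {"x": -0.1, "y": 0, "z": 0, "twist": 0, "claw": 0},
    {"x": -0.1, "y": 0, "z": 0, "twist": 0, "claw": 0},
    {"x": -2, "y": -0.08, "z": 0, "twist": 0, "claw": 0},
    {"x": -5, "y": -0.2, "z": 0, "twist": 0, "claw": 0},
    {"x": -8, "y": -0.3, "z": 1, "twist": 0, "claw": 0},
    {"x": -9, "y": -0.3, "z": 5, "twist": 0, "claw": 0.4},
    {"x": -10, "y": -2, "z": 10, "twist": 0, "claw": 0.8},
    {"x": -10, "y": -5, "z": 15, "twist": 0, "claw": 1},
    {"x": -10, "y": -9, "z": 19, "twist": 0, "claw": 1},
    {"x": -9, "y": -13, "z": 23, "twist": 0, "claw": 1}
  ],
  "force": 60
}}

```text
time_s: 12.7
ee_pos: [0.4269, -0.1162, 0.2739]
tcp_rot: [0.001, -0.02, 1.0, -0.0]
wrist_force: [0.9, 0.2, 0.5]
width: -0.0003
```

```bash
python3 look.py l11
```

```text
t 12.7 p [ 0.4269 -0.1162  0.2739] q [ 0.001 -0.02   1.    -0.   ] F [0.9 0.2 0.5] w -0.0003 j [-0.35 -0.19  1.55  0.    1.78 -1.96]
```

View pics/l11.png

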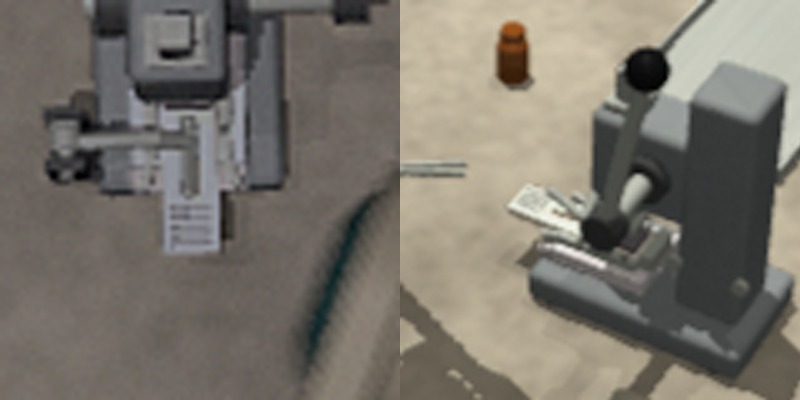

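The cartridge is in the nest with the foot resting on its deck. The fingers are shut, so I go over the knob and come down behind it.

Call:
{"api": "send_rows", "payload": {
  "increments": [
    {"x": 1, "y": 0, "z": 4, "twist": 0, "claw": 1},
    {"x": 5, "y": 1, "z": 5.5, "twist": 0, "claw": 1},
    {"x": 10, "y": 2, "z": 5.5, "twist": 0, "claw": 1},
    {"x": 15, "y": 3, "z": 5.5, "twist": 0, "claw": 1},
    {"x": 20, "y": 4, "z": 5.5, "twist": 0, "claw": 1},
    {"x": 25, "y": 5.2, "z": 5.5, "twist": 0, "claw": 1},
    {"x": 27.3, "y": 5.2, "z": 5.5, "twist": 0, "claw": 1},
    {"x": 27.3, "y": 5.2, "z": 3, "twist": 0, "claw": 1},
    {"x": 27.3, "y": 5.2, "z": -1, "twist": 0, "claw": 1},
    {"x": 27.3, "y": 5.2, "z": -1, "twist": 0, "claw": 1},
    {"x": 27.3, "y": 5.2, "z": -1, "twist": 0, "claw": 1}
  ]
}}

```text
time_s: 14.18
ee_pos: [0.7002, -0.0627, 0.2637]
tcp_rot: [0.001, -0.02, 1.0, -0.0]
wrist_force: [1.0, 0.1, 0.9]
width: 0.0001
```

```bash
python3 look.py l12
```

```text
t 14.18 p [ 0.7002 -0.0627  0.2637] q [ 0.001 -0.02   1.    -0.   ] F [1.  0.1 0.9] w 0.0001 j [-0.14  0.59  0.68  0.    1.87 -1.75]
```

View pics/l12.png

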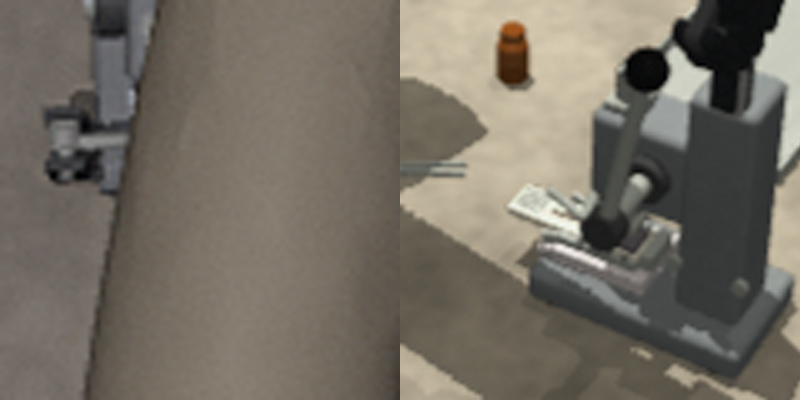

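Call:
{"api": "send_rows", "payload": {
  "increments": [
    {"x": -1.5, "y": -0.05, "z": 0, "twist": 0, "claw": 1},
    {"x": -2.7, "y": -0.1, "z": 0, "twist": 0, "claw": 1},
    {"x": -4, "y": -0.15, "z": 0, "twist": 0, "claw": 1},
    {"x": -5.5, "y": -0.2, "z": 0, "twist": 0, "claw": 1},
    {"x": -7, "y": -0.25, "z": 0, "twist": 0, "claw": 1},
    {"x": -8.5, "y": -0.3, "z": -0.3, "twist": 0, "claw": 1},
    {"x": -10.3, "y": -0.4, "z": -0.8, "twist": 0, "claw": 1},
    {"x": -11.4, "y": -0.45, "z": -1.3, "twist": 0, "claw": 1},
    {"x": -12.5, "y": -0.5, "z": -1.9, "twist": 0, "claw": 1},
    {"x": -12.5, "y": -0.5, "z": -1.9, "twist": 0, "claw": 1}
  ]
}}

```text
time_s: 15.52
ee_pos: [0.5758, -0.0681, 0.2456]
tcp_rot: [0.003, -0.02, 1.0, -0.0]
wrist_force: [4.1, -0.4, 2.3]
width: -0.0001
```

```bash
python3 look.py l13
```

```text
t 15.53 p [ 0.5758 -0.0681  0.2456] q [ 0.003 -0.02   1.    -0.   ] F [ 4.1 -0.4  2.3] w -0.0001 j [-0.18  0.2   1.21  0.    1.72 -1.79]
```

View pics/l13.png

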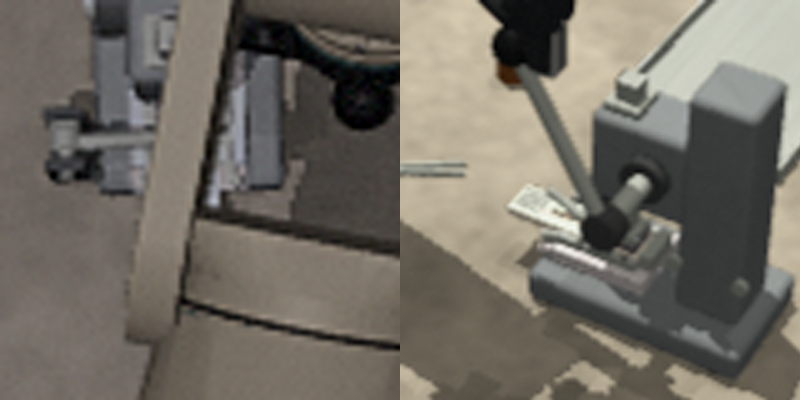

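The knob follows the finger with about 4 N. I'll continue to the stop.

Call:
{"api": "send_rows", "payload": {
  "increments": [
    {"x": -0.9, "y": -0.03, "z": -0.7, "twist": 0, "claw": 1},
    {"x": -1.8, "y": -0.06, "z": -1.4, "twist": 0, "claw": 1},
    {"x": -2.4, "y": -0.1, "z": -2.2, "twist": 0, "claw": 1},
    {"x": -3, "y": -0.12, "z": -3, "twist": 0, "claw": 1},
    {"x": -3, "y": -0.12, "z": -3, "twist": 0, "claw": 1}
  ]
}}

```text
time_s: 16.25
ee_pos: [0.5456, -0.0694, 0.2146]
tcp_rot: [0.001, -0.02, 1.0, -0.0]
wrist_force: [1.6, -0.0, 6.3]
width: 0.0002
```

Call:
{"api": "send_rows", "payload": {
  "increments": [
    {"x": -0.2, "y": 0, "z": -0.2, "twist": 0, "claw": 1},
    {"x": -0.4, "y": 0, "z": -0.2, "twist": 0, "claw": 1},
    {"x": -0.4, "y": 0, "z": -0.2, "twist": 0, "claw": 1}
  ]
}}

```text
time_s: 16.62
ee_pos: [0.5429, -0.0694, 0.2127]
tcp_rot: [0.003, -0.02, 1.0, -0.0]
wrist_force: [8.3, -0.5, 3.0]
width: -0.0
```

```bash
python3 look.py l14
```

```text
t 16.62 p [ 0.5429 -0.0694  0.2127] q [ 0.003 -0.02   1.    -0.   ] F [ 8.3 -0.5  3. ] w -0.0 j [-0.19  0.12  1.37  0.    1.65 -1.81]
```

View pics/l14.png

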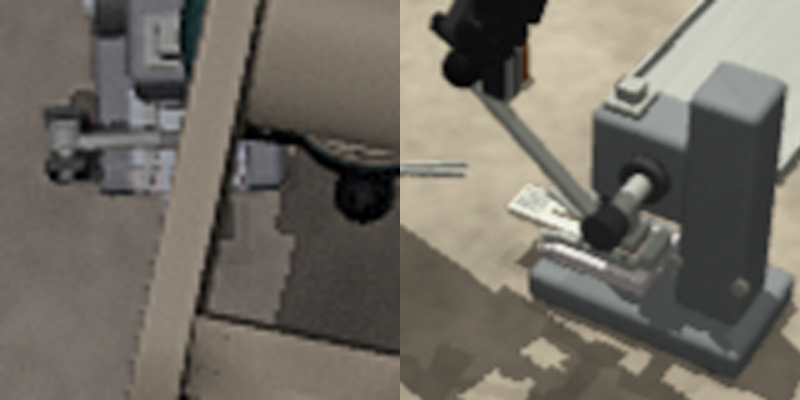

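Call:
{"api": "send_rows", "payload": {
  "increments": [
    {"x": -0.2, "y": 0, "z": -0.15, "twist": 0, "claw": 1},
    {"x": -0.4, "y": 0, "z": -0.3, "twist": 0, "claw": 1},
    {"x": -0.4, "y": 0, "z": -0.3, "twist": 0, "claw": 1}
  ]
}}

```text
time_s: 17.1
ee_pos: [0.5423, -0.0694, 0.2126]
tcp_rot: [0.009, -0.021, 1.0, -0.001]
wrist_force: [21.8, 0.1, 8.1]
width: -0.0
```

Call:
{"api": "send_rows", "payload": {
  "increments": [
    {"x": -0.3, "y": 0, "z": 0, "twist": 0, "claw": 1},
    {"x": -0.3, "y": 0, "z": 0, "twist": 0, "claw": 1}
  ]
}}

```text
time_s: 17.35
ee_pos: [0.5404, -0.0695, 0.214]
tcp_rot: [0.011, -0.021, 1.0, -0.001]
wrist_force: [24.5, 0.9, 12.0]
width: -0.0005
```

Call:
{"api": "send_rows", "payload": {
  "increments": [
    {"x": -0.3, "y": 0, "z": 0, "twist": 0, "claw": 1},
    {"x": -0.3, "y": 0, "z": 0, "twist": 0, "claw": 1}
  ]
}}

```text
time_s: 17.6
ee_pos: [0.538, -0.0696, 0.2158]
tcp_rot: [0.012, -0.021, 1.0, -0.002]
wrist_force: [24.8, 0.7, 17.9]
width: -0.0002
```

Force jumped from 8 to 22 N exactly at the predicted stop position. I'll let the lever back under control.

```bash
python3 look.py l15; python3 - <<'E'
from h import *
c=cam('scene'); T=np.array(c['cam_to_world'])
for O in ([.555,.0165],[.555,.0142]):
  for X,Z in ((-45.6,223.6),(-42,227),(86.3,271.9)):
    x=O[0]+X*.9992e-3+.085*.0401; y=O[1]+X*.0401e-3-.085*.9992
    p=px(c,[x,y,Z/1000]); print(p, (p-[310,215])*3.34+[400,0])
E
```

```text
t 17.6 p [ 0.538  -0.0696  0.2158] q [ 0.012 -0.021  1.    -0.002] F [24.8  0.7 17.9] w -0.0002 j [-0.2   0.09  1.4   0.    1.63 -1.81]
[328.2673823 235.6141415] [461.01305687  68.85123259]
[329.6408235 234.8661824] [465.6003505   66.35304921]
[383.19812007 236.49351159] [644.48172104  71.78832872]
[327.66500016 236.14364095] [459.00110052  70.61976077]
[329.03832732 235.39637342] [463.58801325  68.12388721]
[382.62317841 237.06709566] [642.5614159   73.70409952]
```

View pics/l15.png

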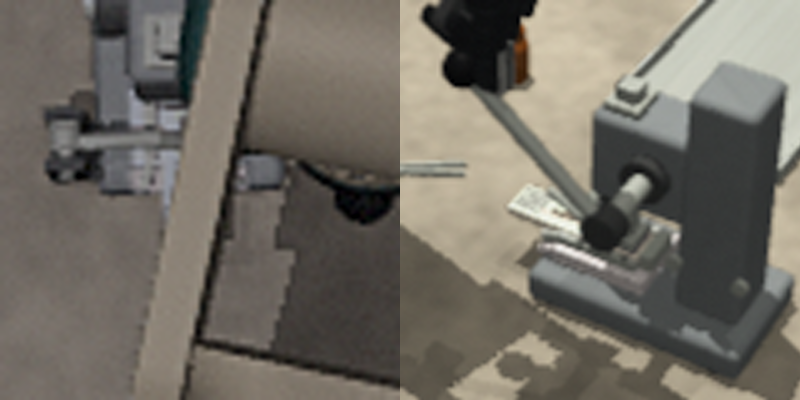

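Call:
{"api": "send_rows", "payload": {
  "increments": [
    {"x": 1, "y": 0, "z": 0.5, "twist": 0, "claw": 1},
    {"x": 2.2, "y": 0.05, "z": 1.7, "twist": 0, "claw": 1},
    {"x": 4, "y": 0.1, "z": 3.2, "twist": 0, "claw": 1},
    {"x": 6.2, "y": 0.2, "z": 4.3, "twist": 0, "claw": 1},
    {"x": 8.6, "y": 0.3, "z": 4.9, "twist": 0, "claw": 1},
    {"x": 11, "y": 0.4, "z": 5.1, "twist": 0, "claw": 1},
    {"x": 13.4, "y": 0.5, "z": 5.1, "twist": 0, "claw": 1},
    {"x": 15.5, "y": 0.5, "z": 5.1, "twist": 0, "claw": 1},
    {"x": 16.5, "y": 0.5, "z": 7, "twist": 0, "claw": 1},
    {"x": 16.5, "y": 0.5, "z": 11, "twist": 0, "claw": 1},
    {"x": 16.5, "y": 0.5, "z": 11, "twist": 0, "claw": 1}
  ]
}}

```text
time_s: 19.12
ee_pos: [0.6967, -0.0643, 0.322]
tcp_rot: [0.003, -0.02, 1.0, -0.001]
wrist_force: [0.0, 0.2, 1.0]
width: -0.0002
```

The knob sits at the predicted stop pixel (461,69). Now I return for the cartridge.

Call:
{"api": "send_rows", "payload": {
  "increments": [
    {"x": -4, "y": 0, "z": 0, "twist": 0, "claw": 1},
    {"x": -10, "y": 0, "z": 0, "twist": 0, "claw": 1},
    {"x": -16, "y": 1, "z": 0, "twist": 0, "claw": 0.8},
    {"x": -22, "y": 4, "z": 0, "twist": 0, "claw": 0.4},
    {"x": -27, "y": 7.5, "z": -3, "twist": 0, "claw": 0},
    {"x": -27.5, "y": 7.5, "z": -9, "twist": 0, "claw": 0},
    {"x": -27.5, "y": 7.5, "z": -15, "twist": 0, "claw": 0},
    {"x": -27.5, "y": 7.5, "z": -21, "twist": 0, "claw": 0},
    {"x": -27.5, "y": 7.5, "z": -27, "twist": 0, "claw": 0},
    {"x": -27.5, "y": 7.5, "z": -28, "twist": 0, "claw": 0},
    {"x": -27.5, "y": 7.5, "z": -28, "twist": 0, "claw": 0}
  ]
}}

```text
time_s: 20.5
ee_pos: [0.4213, 0.0107, 0.0387]
tcp_rot: [-0.0, -0.02, 1.0, 0.0]
wrist_force: [-0.2, 0.1, 0.7]
width: 0.0428
```

```bash
python3 look.py l16;python3 - <<'E'
from h import *
s=st();c=cam('wrist');cv2.imwrite('pics/w16.png',c['image'])
E
```

```text
t 20.5 p [0.4213 0.0107 0.0387] q [-0.   -0.02  1.    0.  ] F [-0.2  0.1  0.7] w 0.0428 j [-0.06 -0.08  1.93  0.    1.29 -1.67]
t 20.6 p [0.4227 0.0107 0.0404] q [ 0.002 -0.02   1.    -0.   ] F [ 0.2  0.3 -0. ] w 0.0422 j [-0.06 -0.08  1.93  0.    1.29 -1.67]
```

View pics/l16.png

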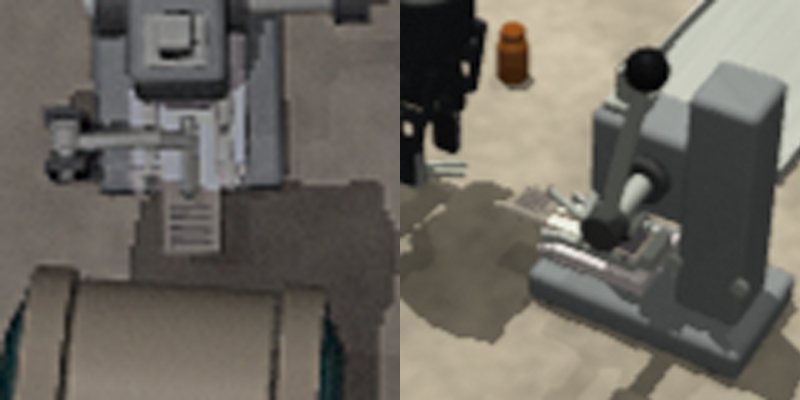

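View pics/w16.png

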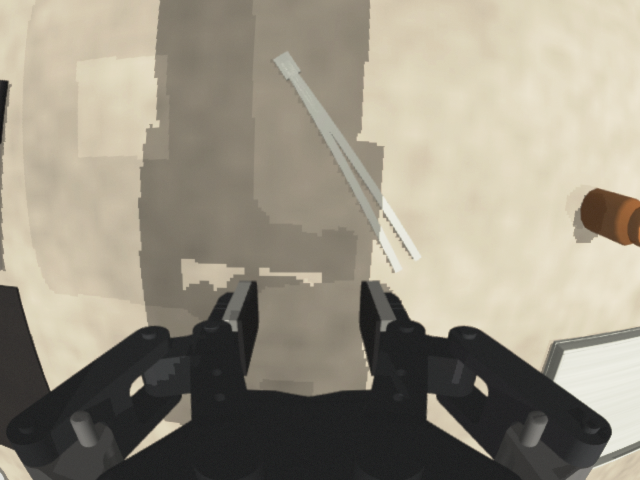

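The lever is back at rest and the cartridge is still home. I'll re-grip its ribbed end.

Call:
{"api": "send_rows", "payload": {
  "increments": [
    {"x": 3, "y": 0.1, "z": 0.15, "twist": 0, "claw": 0},
    {"x": 6, "y": 0.25, "z": 0.15, "twist": 0, "claw": 0},
    {"x": 8.5, "y": 0.35, "z": 0.15, "twist": 0, "claw": 0},
    {"x": 9.3, "y": 0.4, "z": 0.15, "twist": 0, "claw": 0},
    {"x": 9.3, "y": 0.4, "z": 0.15, "twist": 0, "claw": 0},
    {"x": 9.3, "y": 0.4, "z": 0.15, "twist": 0, "claw": 0.4},
    {"x": 9.3, "y": 0.4, "z": 0.15, "twist": 0, "claw": 0.7},
    {"x": 9.3, "y": 0.4, "z": 0.15, "twist": 0, "claw": 0.7},
    {"x": 9.3, "y": 0.4, "z": 0.15, "twist": 0, "claw": 0.7}
  ],
  "force": 110
}}

```text
time_s: 21.78
ee_pos: [0.5135, 0.0147, 0.0398]
tcp_rot: [-0.0, -0.02, 1.0, -0.0]
wrist_force: [-5.2, -0.5, 5.4]
width: 0.0262
```

Call:
{"api": "send_rows", "payload": {
  "increments": [
    {"x": -0.5, "y": -0.02, "z": 0, "twist": 0, "claw": 0.7},
    {"x": -1.5, "y": -0.06, "z": 0, "twist": 0, "claw": 0.7},
    {"x": -2.5, "y": -0.1, "z": 0, "twist": 0, "claw": 0.7},
    {"x": -3.5, "y": -0.14, "z": 0, "twist": 0, "claw": 0.7},
    {"x": -4.5, "y": -0.18, "z": 0, "twist": 0, "claw": 0.7}
  ]
}}

```text
time_s: 22.4
ee_pos: [0.4693, 0.013, 0.0398]
tcp_rot: [0.001, -0.02, 1.0, 0.0]
wrist_force: [5.2, -0.7, 1.3]
width: 0.0261
```

```bash
python3 look.py l17
```

```text
t 22.4 p [0.4693 0.013  0.0398] q [ 0.001 -0.02   1.     0.   ] F [ 5.2 -0.7  1.3] w 0.0261 j [-0.05  0.06  1.79  0.    1.29 -1.66]
```

View pics/l17.png

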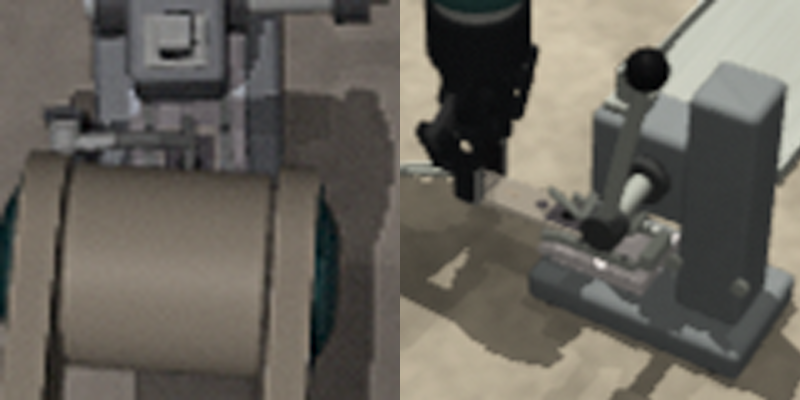

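Drawing out works. I'll pull fully clear and inspect the cap.

Call:
{"api": "send_rows", "payload": {
  "increments": [
    {"x": -1, "y": -0.04, "z": 0, "twist": 0, "claw": 0.7},
    {"x": -2, "y": -0.08, "z": 0, "twist": 0, "claw": 0.7},
    {"x": -3, "y": -0.12, "z": 0, "twist": 0, "claw": 0.7},
    {"x": -4, "y": -0.16, "z": 0, "twist": 0, "claw": 0.7},
    {"x": -5.5, "y": -0.2, "z": 0, "twist": 0, "claw": 0.7},
    {"x": -7, "y": -0.24, "z": 0, "twist": 0, "claw": 0.7},
    {"x": -7, "y": -0.24, "z": 3, "twist": 0, "claw": 0.7},
    {"x": -7, "y": -0.24, "z": 6, "twist": 0, "claw": 0.7},
    {"x": -7, "y": -0.24, "z": 6, "twist": 0, "claw": 0.7}
  ]
}}

```text
time_s: 23.62
ee_pos: [0.3998, 0.0105, 0.1012]
tcp_rot: [0.002, -0.02, 1.0, -0.0]
wrist_force: [0.0, -0.2, -0.3]
width: 0.0263
```

```bash
python3 look.py l18;python3 - <<'E'
from h import *
s=st();held(s)
c=cam('top');cv2.imwrite('pics/t18.png',c['image'])
c=cam('scene');cv2.imwrite('pics/s18.png',cv2.resize(c['image'][190:300,250:400],None,fx=5,fy=5,interpolation=cv2.INTER_CUBIC))
E
```

```text
t 23.62 p [0.3998 0.0105 0.1012] q [ 0.002 -0.02   1.    -0.   ] F [ 0.  -0.2 -0.3] w 0.0263 j [-0.07 -0.23  1.93  0.    1.44 -1.68]
t 23.73 p [0.3983 0.0106 0.0985] q [-0.001 -0.02   1.     0.   ] F [ 0.2  0.2 -1.2] w 0.0262 j [-0.07 -0.23  1.93  0.    1.44 -1.68]
top 186
  x -0.095 y -0.0035 z(up) 0.0063 n 36
  x -0.085 y -0.0033 z(up) 0.0077 n 48
  x -0.075 y -0.0031 z(up) 0.0070 n 48
  x -0.065 y -0.0028 z(up) 0.0073 n 48
  x -0.055 y -0.0100 z(up) 0.0075 n 6
scene 297
  x -0.095 y -0.0015 z(up) 0.0090 n 37
  x -0.085 y -0.0062 z(up) 0.0107 n 37
  x -0.075 y -0.0083 z(up) 0.0102 n 41
  x -0.065 y -0.0049 z(up) 0.0103 n 37
  x -0.055 y -0.0059 z(up) 0.0103 n 36
  x -0.045 y -0.0045 z(up) 0.0098 n 35
  x -0.035 y -0.0037 z(up) 0.0095 n 42
  x -0.025 y -0.0060 z(up) 0.0091 n 32
```

View pics/s18.png

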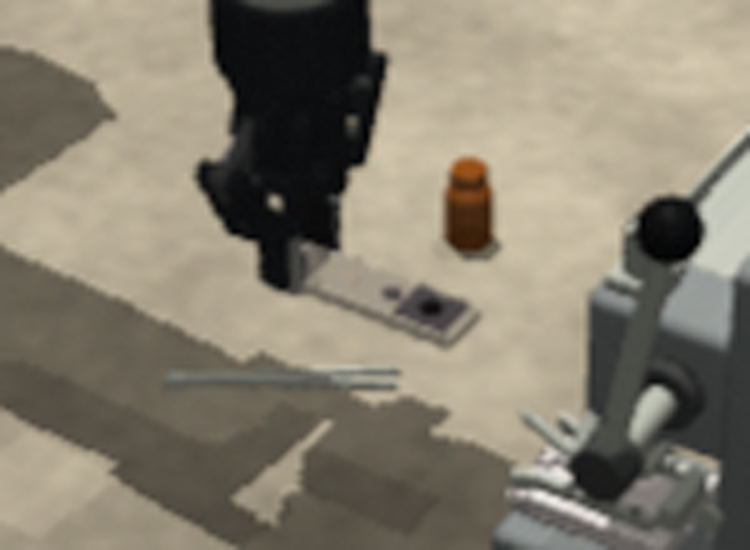

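View pics/t18.png

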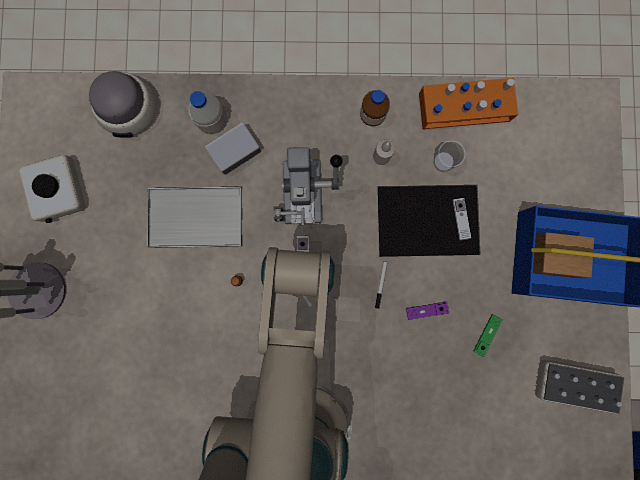

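The cap is flush now: the surface height is the same along the deck and over the cap. The other cartridge has shifted slightly at most; I'll re-measure it later. Now I carry this one to the tray, left half.

Call:
{"api": "send_rows", "payload": {
  "increments": [
    {"x": 0, "y": 3, "z": 4, "twist": 0, "claw": 0.7},
    {"x": 2, "y": 8, "z": 6, "twist": 0, "claw": 0.7},
    {"x": 4, "y": 13, "z": 6, "twist": 0, "claw": 0.7},
    {"x": 6, "y": 18, "z": 6, "twist": 0, "claw": 0.7},
    {"x": 8, "y": 23, "z": 6, "twist": 0, "claw": 0.7},
    {"x": 10, "y": 28, "z": 6, "twist": 0, "claw": 0.7},
    {"x": 11.2, "y": 33, "z": 4, "twist": 0, "claw": 0.7},
    {"x": 11.2, "y": 35, "z": 0, "twist": 0, "claw": 0.7},
    {"x": 11.2, "y": 35, "z": -4, "twist": 0, "claw": 0.7},
    {"x": 11.2, "y": 35, "z": -7, "twist": 0, "claw": 0.7},
    {"x": 11.2, "y": 35, "z": -7, "twist": 0, "claw": 0.7},
    {"x": 11.2, "y": 35, "z": -7, "twist": 0, "claw": 0.7}
  ]
}}

```text
time_s: 25.42
ee_pos: [0.5116, 0.3608, 0.0305]
tcp_rot: [0.001, -0.02, 1.0, 0.0]
wrist_force: [1.2, 0.9, 0.3]
width: 0.026
```

```bash
python3 - <<'E'
from h import *
s=st()
c=cam('wrist');cv2.imwrite('pics/w19.png',c['image'])
c=cam('top');cv2.imwrite('pics/t19.png',cv2.resize(c['image'][170:270,130:260],None,fx=5,fy=5,interpolation=cv2.INTER_CUBIC))
E
```

```text
t 25.43 p [0.5116 0.3608 0.0305] q [ 0.001 -0.02   1.     0.   ] F [1.2 0.9 0.3] w 0.026 j [ 0.56  0.48  1.31  0.    1.36 -1.06]
```

View pics/w19.png

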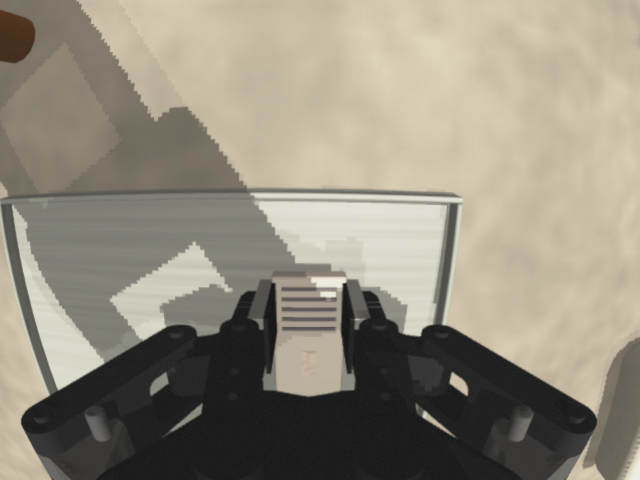

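View pics/t19.png

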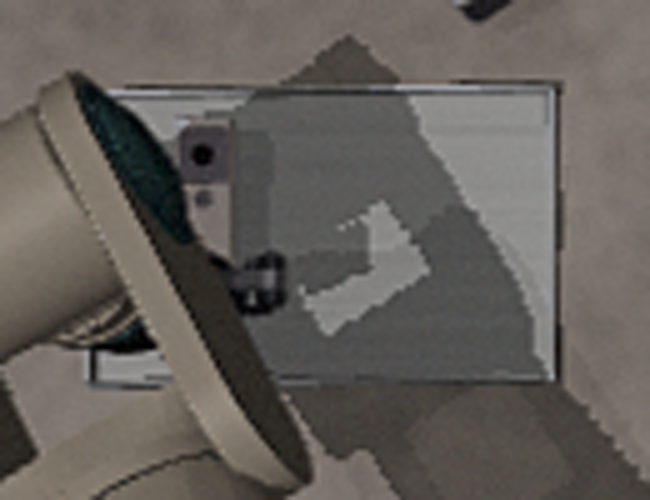

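The cartridge is inside the tray, with its nose about 17 mm from the rear wall. I'll lower it.

Call:
{"api": "send_rows", "payload": {
  "increments": [
    {"x": 0, "y": 0, "z": -1.2, "twist": 0, "claw": 0.7},
    {"x": 0, "y": 0, "z": -2.2, "twist": 0, "claw": 0.7},
    {"x": 0, "y": 0, "z": -2.4, "twist": 0, "claw": 0.7},
    {"x": 0, "y": 0, "z": -2.4, "twist": 0, "claw": 0.7}
  ]
}}

```text
time_s: 26.02
ee_pos: [0.5109, 0.3605, 0.005]
tcp_rot: [-0.0, -0.02, 1.0, -0.0]
wrist_force: [0.6, 0.0, -0.6]
width: 0.0262
```

Call:
{"api": "send_rows", "payload": {
  "increments": [
    {"x": 0, "y": 0, "z": -0.1, "twist": 0, "claw": 0.7},
    {"x": 0, "y": 0, "z": -0.2, "twist": 0, "claw": 0.7},
    {"x": 0, "y": 0, "z": -0.2, "twist": 0, "claw": 0.7}
  ]
}}

```text
time_s: 26.4
ee_pos: [0.5111, 0.3606, 0.0034]
tcp_rot: [0.0, -0.02, 1.0, 0.0]
wrist_force: [-0.1, 0.5, -0.5]
width: 0.0261
```

Call:
{"api": "send_rows", "payload": {
  "increments": [
    {"x": 0, "y": 0, "z": -0.1, "twist": 0, "claw": 0.7},
    {"x": 0, "y": 0, "z": -0.1, "twist": 0, "claw": 0.7}
  ]
}}

```text
time_s: 26.65
ee_pos: [0.5112, 0.3607, 0.0034]
tcp_rot: [0.0, -0.02, 1.0, 0.0]
wrist_force: [-2.2, -1.6, 5.2]
width: 0.0266
```

Contact. I'll release, lift, and head back while opening to the preset width.

Call:
{"api": "send_rows", "payload": {
  "increments": [
    {"x": 0, "y": 0, "z": 0, "twist": 0, "claw": 0.4},
    {"x": 0, "y": 0, "z": 0, "twist": 0, "claw": 0.1},
    {"x": 0, "y": 0, "z": 0, "twist": 0, "claw": 0},
    {"x": 0, "y": 0, "z": 0, "twist": 0, "claw": 0},
    {"x": 0, "y": 0, "z": 3, "twist": 0, "claw": 0},
    {"x": 0, "y": 0, "z": 8, "twist": 0, "claw": 0},
    {"x": -4, "y": -4, "z": 14, "twist": 0, "claw": 0},
    {"x": -8, "y": -10, "z": 20, "twist": 0, "claw": 0},
    {"x": -10, "y": -16, "z": 22, "twist": 0, "claw": 0},
    {"x": -10, "y": -22, "z": 22, "twist": 0, "claw": 0},
    {"x": -10, "y": -28, "z": 22, "twist": 0, "claw": 0},
    {"x": -10, "y": -34, "z": 22, "twist": 0, "claw": 0}
  ]
}}

```text
time_s: 28.15
ee_pos: [0.4117, 0.0559, 0.2217]
tcp_rot: [0.001, -0.021, 1.0, 0.0]
wrist_force: [1.9, -0.1, 0.7]
width: 0.0424
```

```bash
python3 - <<'E'
from h import *
s=st()
c=cam('top');i=c['image'];np.savez('t20.npz',**c)
cv2.imwrite('pics/t20.png',np.hstack([cv2.resize(i[170:270,130:260],None,fx=3,fy=3,interpolation=cv2.INTER_CUBIC),cv2.resize(i[170:270,370:490],None,fx=3,fy=3,interpolation=cv2.INTER_CUBIC)]))
cv2.imwrite('pics/t20m.png',cv2.resize(i[180:262,430:486],None,fx=7,fy=7,interpolation=cv2.INTER_CUBIC))
E
```

```text
t 28.15 p [0.4117 0.0559 0.2217] q [ 0.001 -0.021  1.     0.   ] F [ 1.9 -0.1  0.7] w 0.0424 j [ 0.05 -0.26  1.71 -0.    1.69 -1.57]
```

View pics/t20.png

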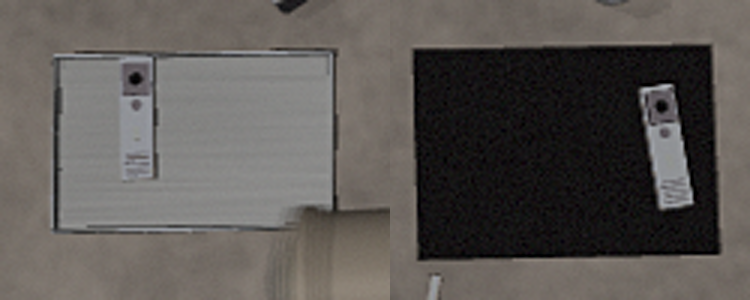

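View pics/t20m.png

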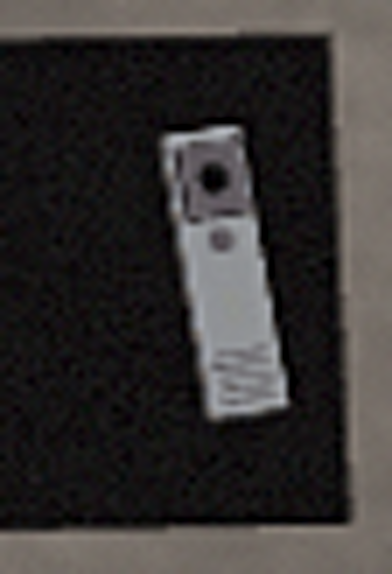

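```bash
python3 - <<'E'
from h import *
c=dict(np.load('t20.npz'))
i=c['image']; cv2.imwrite('pics/tr20.png',cv2.resize(i[180:250,140:250],None,fx=7,fy=7,interpolation=cv2.INTER_CUBIC))
print(px(c,[.605,.358,.011]),px(c,[.495,.355,.011]))
E
```

```text
[174.76890654 196.31734574] [174.48418816 237.2612682 ]
```

View pics/tr20.png

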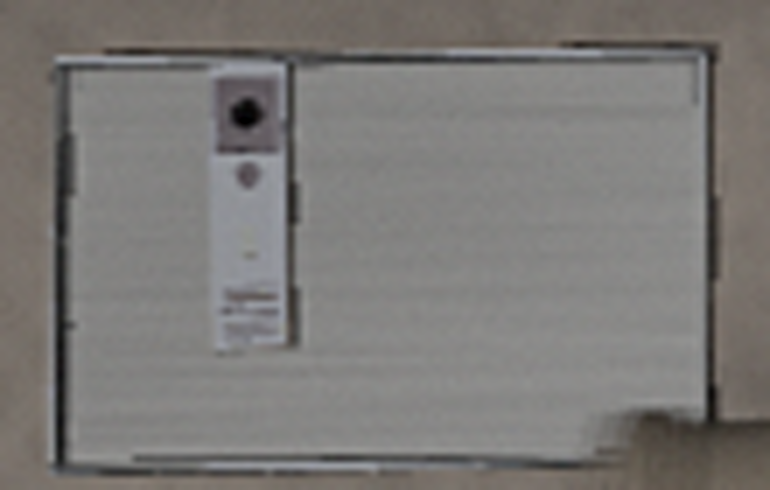

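```bash
python3 - <<'E'
from h import *
for k in range(1):
    c=cam('top')
    for v in range(187,234,2):
        z=[w(c,u,v)[2] for u in range(172,180)]; zf=[w(c,u,v)[2] for u in range(190,198)]
        print(v,round(np.median(z)*1000,1),round(np.median(zf)*1000,1),round(w(c,175,v,.011)[0],4))
c=cam('scene');print(px(c,[.57,.36,.011]))
cv2.imwrite('pics/s20.png',cv2.resize(c['image'][190:300,370:470],None,fx=5,fy=5,interpolation=cv2.INTER_CUBIC))
E
```

```text
187 0.8 12.8 0.6302
189 9.4 4.6 0.6248
191 10.7 0.6 0.6194
193 11.8 3.1 0.614
195 11.4 1.3 0.6086
197 9.6 2.6 0.6032
199 10.1 1.2 0.5978
201 11.7 4.0 0.5924
203 11.4 0.4 0.587
205 10.5 3.1 0.5816
207 10.9 3.5 0.5762
209 12.5 1.1 0.5708
211 10.2 2.2 0.5654
213 9.3 5.9 0.56
215 9.5 3.6 0.5546
217 11.5 2.2 0.5493
219 10.4 3.1 0.5439
221 11.5 2.4 0.5385
223 11.6 1.1 0.5332
225 11.9 2.5 0.5278
227 9.2 3.5 0.5224
229 8.3 2.6 0.5171
231 1.8 3.2 0.5117
233 2.9 2.4 0.5064
[430.824534   226.63747194]
```

View pics/s20.png

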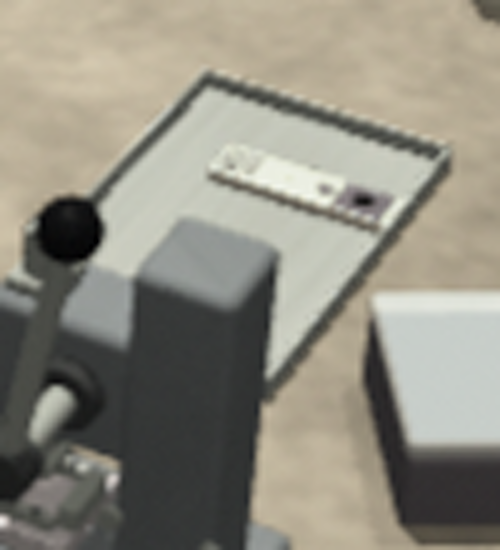

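The tray cartridge lies flat on the floor, deck at about 11 mm. It has slid forward to the rear wall by about 2 cm, likely the announced knock, and that is fine. The second cartridge hasn't moved, so I go for it.

Call:
{"api": "send_rows", "payload": {
  "increments": [
    {"x": 0, "y": -3, "z": 0, "twist": 1, "claw": 0},
    {"x": 0, "y": -8, "z": 0, "twist": 2, "claw": 0},
    {"x": 0, "y": -14, "z": 0, "twist": 3, "claw": 0},
    {"x": 2, "y": -20, "z": 0, "twist": 4, "claw": 0},
    {"x": 4, "y": -26, "z": -1, "twist": 5, "claw": 0},
    {"x": 6, "y": -32, "z": -3, "twist": 6, "claw": 0},
    {"x": 8.5, "y": -37, "z": -6, "twist": 6.7, "claw": 0},
    {"x": 10.5, "y": -41, "z": -9, "twist": 6.7, "claw": 0},
    {"x": 10.5, "y": -43.4, "z": -11, "twist": 6.7, "claw": 0},
    {"x": 10.5, "y": -43.4, "z": -11, "twist": 6.7, "claw": 0},
    {"x": 10.5, "y": -43.4, "z": -11, "twist": 6.7, "claw": 0}
  ]
}}

```text
time_s: 29.68
ee_pos: [0.5181, -0.3752, 0.1116]
tcp_rot: [0.0, -0.079, 0.997, -0.0]
wrist_force: [0.4, -0.2, -0.3]
width: 0.0424
```

```bash
python3 - <<'E'
from h import *
s=st()
c=cam('wrist');cv2.imwrite('pics/w21.png',c['image'])
st()
E
```

```text
t 29.68 p [ 0.5181 -0.3752  0.1116] q [ 0.    -0.079  0.997 -0.   ] F [ 0.4 -0.2 -0.3] w 0.0424 j [-0.68  0.44  1.19  0.    1.51 -2.41]
t 29.73 p [ 0.5182 -0.3753  0.1123] q [ 0.001 -0.079  0.997 -0.   ] F [ 0.4 -0.4  1.4] w 0.0429 j [-0.68  0.44  1.19  0.    1.51 -2.41]
```

View pics/w21.png

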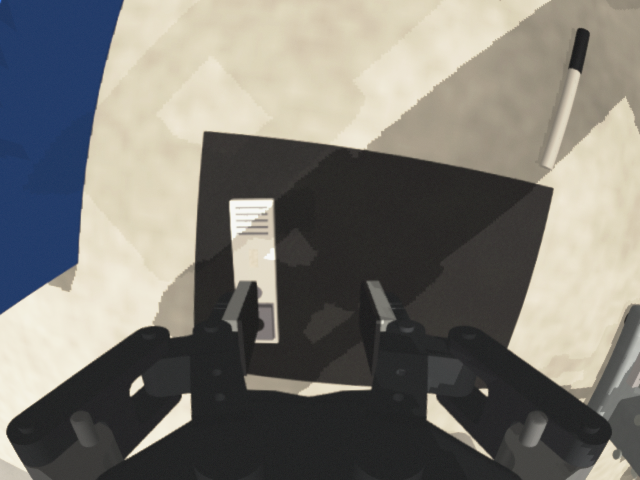

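```bash
python3 - <<'E'
from h import *
s=st();c=cam('wrist')
a=wray(c,s,230,199,.011);b=wray(c,s,274,199,.011);n=wray(c,s,280,342,.011)
print(a,b,n,np.linalg.norm(a-b)); d=n-b; print(np.degrees(np.arctan2(d[1],d[0])), np.linalg.norm(d))
print('grip target',(a+b)/2+.0155*np.array([np.cos(.157),np.sin(.157),0]), 'yaw',2*np.degrees(np.arctan2(s['tcp_rot'][2],s['tcp_rot'][1])))
E
```

```text
t 29.73 p [ 0.5182 -0.3753  0.1123] q [ 0.001 -0.079  0.997 -0.   ] F [ 0.4 -0.4  1.4] w 0.0429 j [-0.68  0.44  1.19  0.    1.51 -2.41]
[ 0.50143087 -0.43157387  0.011     ] [ 0.49695415 -0.40196314  0.011     ] [ 0.60485468 -0.38327779  0.011     ] 0.029947232935814947
9.82458761446257 0.10950646881319573
grip target [ 0.51450187 -0.41434499  0.011     ] yaw 189.10900660043296
```

Call:
{"api": "send_rows", "payload": {
  "increments": [
    {"x": -0.35, "y": -2, "z": 0, "twist": 0.2, "claw": 0},
    {"x": -0.35, "y": -3.9, "z": 0, "twist": 0.2, "claw": 0},
    {"x": -0.35, "y": -3.9, "z": -4, "twist": 0.2, "claw": 0},
    {"x": -0.35, "y": -3.9, "z": -8, "twist": 0.2, "claw": 0},
    {"x": -0.35, "y": -3.9, "z": -9.8, "twist": 0.2, "claw": 0},
    {"x": -0.35, "y": -3.9, "z": -10, "twist": 0.2, "claw": 0},
    {"x": -0.35, "y": -3.9, "z": -10, "twist": 0.2, "claw": 0}
  ]
}}

```text
time_s: 30.65
ee_pos: [0.5144, -0.4164, 0.013]
tcp_rot: [0.001, -0.08, 0.997, -0.001]
wrist_force: [1.0, -0.6, 0.2]
width: 0.0429
```

```bash
python3 - <<'E'
from h import *
s=st()
c=cam('wrist');cv2.imwrite('pics/w22.png',c['image'])
s=st()
E
```

```text
t 30.65 p [ 0.5144 -0.4164  0.013 ] q [ 0.001 -0.08   0.997 -0.001] F [ 1.  -0.6  0.2] w 0.0429 j [-0.74  0.59  1.19  0.    1.36 -2.47]
t 30.7 p [ 0.5145 -0.4164  0.0132] q [ 0.001 -0.08   0.997 -0.001] F [-0.1 -0.5 -0.3] w 0.0428 j [-0.74  0.59  1.19  0.    1.36 -2.47]
```

View pics/w22.png

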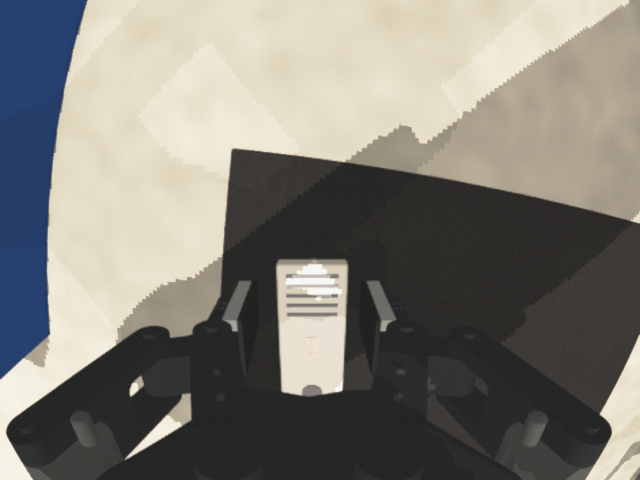

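Well centred, with the tail edge at (312,262). I'll lower, close and lift.

Call:
{"api": "send_rows", "payload": {
  "increments": [
    {"x": 0, "y": 0.1, "z": -0.5, "twist": 0, "claw": 0},
    {"x": 0, "y": 0.1, "z": -0.85, "twist": 0, "claw": 0},
    {"x": 0, "y": 0.1, "z": -0.85, "twist": 0, "claw": 0},
    {"x": 0, "y": 0.1, "z": -0.85, "twist": 0, "claw": 0.4},
    {"x": 0, "y": 0.1, "z": -0.85, "twist": 0, "claw": 0.7},
    {"x": 0, "y": 0.1, "z": -0.85, "twist": 0, "claw": 0.7},
    {"x": 0, "y": 0.1, "z": -0.85, "twist": 0, "claw": 0.7},
    {"x": 0, "y": 0.1, "z": -0.85, "twist": 0, "claw": 0.7}
  ],
  "force": 110
}}

```text
time_s: 31.7
ee_pos: [0.514, -0.4148, 0.0033]
tcp_rot: [0.001, -0.08, 0.997, -0.001]
wrist_force: [-0.5, -0.2, 5.2]
width: 0.0265
```

Call:
{"api": "send_rows", "payload": {
  "increments": [
    {"x": 0, "y": 0, "z": 2, "twist": 0, "claw": 0.7},
    {"x": 0, "y": 0, "z": 6, "twist": 0, "claw": 0.7},
    {"x": 0, "y": 0, "z": 10, "twist": 0, "claw": 0.7},
    {"x": -2, "y": 2, "z": 15, "twist": -2, "claw": 0.7},
    {"x": -4, "y": 6, "z": 15, "twist": -4, "claw": 0.7},
    {"x": -5, "y": 11, "z": 15, "twist": -6, "claw": 0.7},
    {"x": -6, "y": 16, "z": 15, "twist": -6.9, "claw": 0.7},
    {"x": -7, "y": 21, "z": 15, "twist": -6.9, "claw": 0.7},
    {"x": -8, "y": 26, "z": 15, "twist": -6.9, "claw": 0.7},
    {"x": -9.5, "y": 32, "z": 15, "twist": -6.9, "claw": 0.7},
    {"x": -10, "y": 32, "z": 15, "twist": -6.9, "claw": 0.7},
    {"x": -10, "y": 32, "z": 15, "twist": -6.9, "claw": 0.7}
  ]
}}

```text
time_s: 33.2
ee_pos: [0.4136, -0.0947, 0.1532]
tcp_rot: [0.001, -0.02, 1.0, -0.0]
wrist_force: [-0.7, -0.5, 0.1]
width: 0.0262
```

```bash
python3 - <<'E'
from h import *
s=st()
c=cam('wrist');cv2.imwrite('pics/w23.png',c['image'])
s=st(); held(s)
E
```

```text
t 33.2 p [ 0.4136 -0.0947  0.1532] q [ 0.001 -0.02   1.    -0.   ] F [-0.7 -0.5  0.1] w 0.0262 j [-0.31 -0.2   1.8  -0.    1.54 -1.92]
t 33.25 p [ 0.4138 -0.0951  0.153 ] q [ 0.   -0.02  1.   -0.  ] F [-0.2 -0.5 -0.3] w 0.0261 j [-0.31 -0.2   1.8  -0.    1.54 -1.92]
top 131
  x -0.095 y -0.0029 z(up) 0.0074 n 39
  x -0.085 y -0.0024 z(up) 0.0118 n 52
  x -0.075 y -0.0067 z(up) 0.0125 n 38
scene 360
  x -0.095 y -0.0024 z(up) 0.0085 n 36
  x -0.085 y -0.0065 z(up) 0.0128 n 62
  x -0.075 y -0.0095 z(up) 0.0147 n 49
  x -0.065 y -0.0083 z(up) 0.0141 n 48
  x -0.055 y -0.0081 z(up) 0.0105 n 34
  x -0.045 y -0.0029 z(up) 0.0100 n 43
  x -0.035 y -0.0047 z(up) 0.0098 n 44
  x -0.025 y -0.0026 z(up) 0.0100 n 44
```

View pics/w23.png

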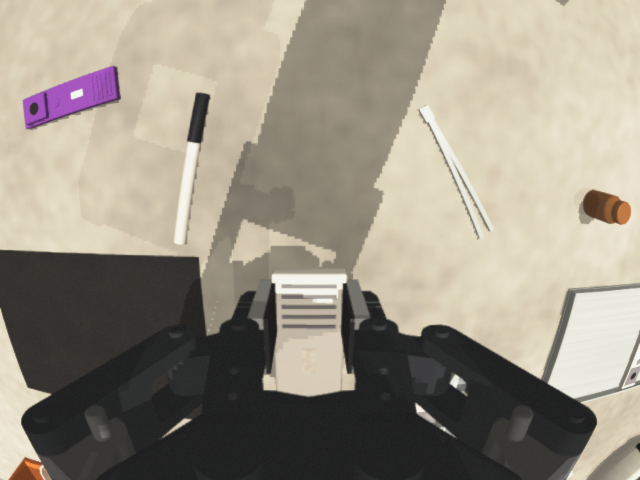

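Call:
{"api": "send_rows", "payload": {
  "increments": [
    {"x": 0.3, "y": 4, "z": 0, "twist": 0, "claw": 0.7},
    {"x": 0.7, "y": 8, "z": -2, "twist": 0, "claw": 0.7},
    {"x": 0.7, "y": 10.6, "z": -5, "twist": 0, "claw": 0.7},
    {"x": 0.7, "y": 10.6, "z": -8, "twist": 0, "claw": 0.7},
    {"x": 0.7, "y": 10.6, "z": -10.5, "twist": 0, "claw": 0.7},
    {"x": 0.7, "y": 10.6, "z": -11.2, "twist": 0, "claw": 0.7},
    {"x": 0.7, "y": 10.6, "z": -11.2, "twist": 0, "claw": 0.7},
    {"x": 0.7, "y": 10.6, "z": -11.2, "twist": 0, "claw": 0.7}
  ]
}}

```text
time_s: 34.35
ee_pos: [0.4215, 0.0112, 0.0416]
tcp_rot: [0.001, -0.02, 1.0, -0.0]
wrist_force: [0.2, 0.0, -0.1]
width: 0.0264
```

```bash
python3 - <<'E'
from h import *
s=st()
c=cam('top'); cv2.imwrite('pics/t24.png',cv2.resize(c['image'][190:270,270:340],None,fx=7.5,fy=7.5,interpolation=cv2.INTER_CUBIC))
s=st();held(s)
E
```

```text
t 34.35 p [0.4215 0.0112 0.0416] q [ 0.001 -0.02   1.    -0.   ] F [ 0.2  0.  -0.1] w 0.0264 j [-0.06 -0.08  1.93  0.    1.3  -1.67]
t 34.4 p [0.4214 0.0113 0.0415] q [ 0.001 -0.02   1.    -0.   ] F [-0.6  0.1 -0.4] w 0.0262 j [-0.06 -0.08  1.93  0.    1.3  -1.67]
top 242
  x -0.105 y 0.0011 z(up) -0.0419 n 51
  x -0.095 y -0.0004 z(up) 0.0054 n 41
  x -0.085 y -0.0031 z(up) 0.0120 n 53
  x -0.075 y -0.0032 z(up) 0.0112 n 57
  x -0.065 y -0.0039 z(up) 0.0106 n 40
scene 616
  x -0.105 y -0.0018 z(up) 0.0226 n 5
  x -0.095 y -0.0060 z(up) -0.0351 n 52
  x -0.085 y -0.0049 z(up) 0.0073 n 85
  x -0.075 y -0.0057 z(up) 0.0020 n 85
  x -0.065 y -0.0055 z(up) -0.0351 n 79
  x -0.055 y -0.0018 z(up) -0.0369 n 70
  x -0.045 y -0.0031 z(up) -0.0365 n 81
  x -0.035 y -0.0025 z(up) -0.0360 n 80
  x -0.025 y -0.0037 z(up) -0.0350 n 79
```

View pics/t24.png

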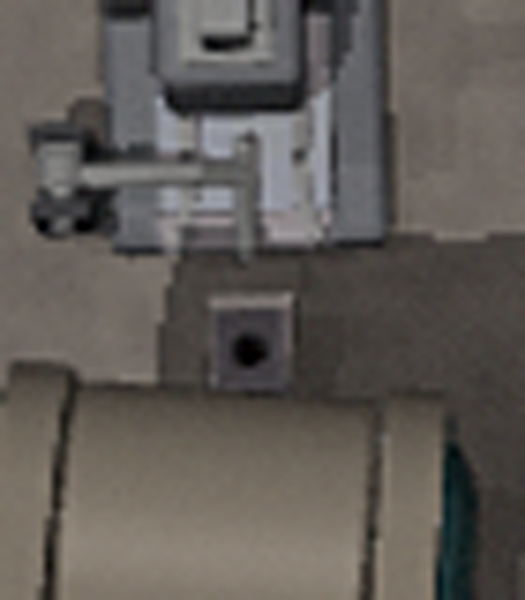

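Same alignment as the first time, with the nose at (252,295). I'll slide in.

Call:
{"api": "send_rows", "payload": {
  "increments": [
    {"x": 0.6, "y": 0.02, "z": 0, "twist": 0, "claw": 0.7},
    {"x": 1.2, "y": 0.05, "z": 0, "twist": 0, "claw": 0.7},
    {"x": 1.8, "y": 0.07, "z": 0, "twist": 0, "claw": 0.7},
    {"x": 2.4, "y": 0.1, "z": 0, "twist": 0, "claw": 0.7},
    {"x": 3, "y": 0.12, "z": 0, "twist": 0, "claw": 0.7},
    {"x": 3.5, "y": 0.14, "z": 0, "twist": 0, "claw": 0.7},
    {"x": 4, "y": 0.16, "z": 0, "twist": 0, "claw": 0.7}
  ]
}}

```text
time_s: 35.38
ee_pos: [0.4583, 0.0131, 0.039]
tcp_rot: [-0.004, -0.02, 1.0, 0.0]
wrist_force: [-10.7, -0.8, 1.3]
width: 0.0263
```

Call:
{"api": "send_rows", "payload": {
  "increments": [
    {"x": 0.5, "y": 0.02, "z": 0, "twist": 0, "claw": 0.7},
    {"x": 1, "y": 0.04, "z": 0, "twist": 0, "claw": 0.7},
    {"x": 1.5, "y": 0.06, "z": 0, "twist": 0, "claw": 0.7},
    {"x": 2, "y": 0.08, "z": 0, "twist": 0, "claw": 0.7}
  ]
}}

```text
time_s: 35.88
ee_pos: [0.4797, 0.014, 0.0398]
tcp_rot: [-0.002, -0.02, 1.0, 0.0]
wrist_force: [-6.0, -0.8, 1.9]
width: 0.0264
```

```bash
python3 look.py l25
```

```text
t 35.88 p [0.4797 0.014  0.0398] q [-0.002 -0.02   1.     0.   ] F [-6.  -0.8  1.9] w 0.0264 j [-0.05  0.09  1.76 -0.    1.3  -1.66]
```

View pics/l25.png

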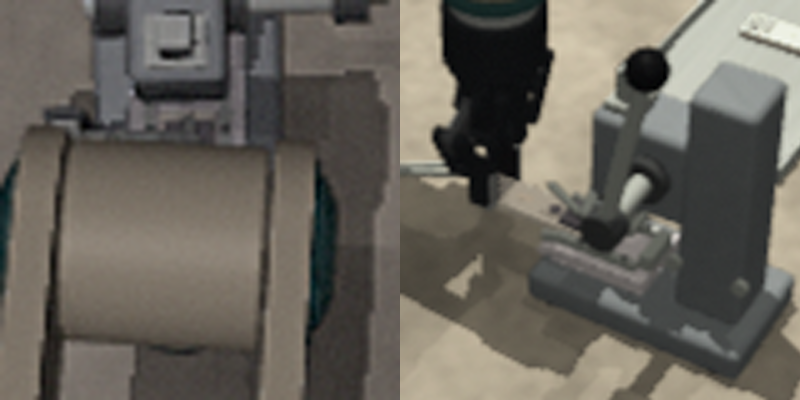

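Call:
{"api": "send_rows", "payload": {
  "increments": [
    {"x": 0.5, "y": 0.02, "z": 0, "twist": 0, "claw": 0.7},
    {"x": 1, "y": 0.04, "z": 0, "twist": 0, "claw": 0.7},
    {"x": 1.5, "y": 0.06, "z": 0, "twist": 0, "claw": 0.7},
    {"x": 2, "y": 0.08, "z": 0, "twist": 0, "claw": 0.7},
    {"x": 2.5, "y": 0.1, "z": 0, "twist": 0, "claw": 0.7},
    {"x": 3, "y": 0.12, "z": 0, "twist": 0, "claw": 0.7},
    {"x": 3.2, "y": 0.13, "z": 0, "twist": 0, "claw": 0.7},
    {"x": 3.2, "y": 0.13, "z": 0, "twist": 0, "claw": 0.7}
  ]
}}

```text
time_s: 36.98
ee_pos: [0.5127, 0.0152, 0.0403]
tcp_rot: [0.0, -0.02, 1.0, 0.0]
wrist_force: [-2.3, -1.0, 0.2]
width: 0.026
```

Call:
{"api": "send_rows", "payload": {
  "increments": [
    {"x": 0.2, "y": 0.01, "z": 0, "twist": 0, "claw": 0.7},
    {"x": 0.2, "y": 0.01, "z": 0, "twist": 0, "claw": 0.7}
  ]
}}

```text
time_s: 37.22
ee_pos: [0.5146, 0.0154, 0.0403]
tcp_rot: [0.0, -0.02, 1.0, 0.0]
wrist_force: [-2.3, 0.5, -0.8]
width: 0.0261
```

Call:
{"api": "send_rows", "payload": {
  "increments": [
    {"x": 0.2, "y": 0.01, "z": 0, "twist": 0, "claw": 0.7},
    {"x": 0.2, "y": 0.01, "z": 0, "twist": 0, "claw": 0.7}
  ]
}}

```text
time_s: 37.48
ee_pos: [0.5148, 0.0153, 0.0401]
tcp_rot: [-0.003, -0.02, 1.0, -0.0]
wrist_force: [-14.1, -1.0, 7.1]
width: 0.0265
```

On the stop again. I'll release, back off and go to the lever.

Call:
{"api": "send_rows", "payload": {
  "increments": [
    {"x": -0.1, "y": 0, "z": 0, "twist": 0, "claw": 0.4},
    {"x": -0.1, "y": 0, "z": 0, "twist": 0, "claw": 0.1},
    {"x": -0.1, "y": 0, "z": 0, "twist": 0, "claw": 0},
    {"x": -0.1, "y": 0, "z": 0, "twist": 0, "claw": 0},
    {"x": -2, "y": -0.08, "z": 0, "twist": 0, "claw": 0},
    {"x": -5, "y": -0.2, "z": 0, "twist": 0, "claw": 0},
    {"x": -8, "y": -0.3, "z": 1, "twist": 0, "claw": 0},
    {"x": -9, "y": -0.3, "z": 5, "twist": 0, "claw": 0.4},
    {"x": -10, "y": -2, "z": 10, "twist": 0, "claw": 0.8},
    {"x": -10, "y": -5, "z": 15, "twist": 0, "claw": 1},
    {"x": -10, "y": -9, "z": 19, "twist": 0, "claw": 1},
    {"x": -9, "y": -13, "z": 23, "twist": 0, "claw": 1}
  ],
  "force": 60
}}

```text
time_s: 38.98
ee_pos: [0.4266, -0.1157, 0.2725]
tcp_rot: [0.001, -0.02, 1.0, -0.0]
wrist_force: [0.9, 0.3, 0.5]
width: 0.0004
```

```bash
python3 look.py l26
```

```text
t 38.98 p [ 0.4266 -0.1157  0.2725] q [ 0.001 -0.02   1.    -0.   ] F [0.9 0.3 0.5] w 0.0004 j [-0.35 -0.19  1.55  0.    1.78 -1.96]
```

View pics/l26.png

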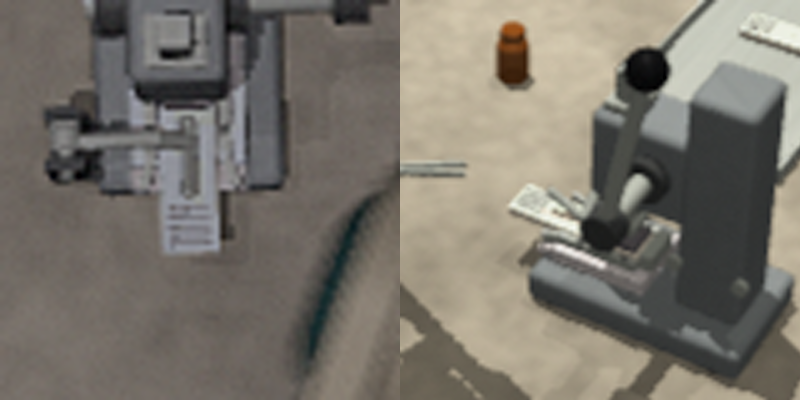

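The view is identical to the first insertion. Repeat the lever stroke.

Call:
{"api": "send_rows", "payload": {
  "increments": [
    {"x": 1, "y": 0, "z": 4, "twist": 0, "claw": 1},
    {"x": 5, "y": 1, "z": 5.5, "twist": 0, "claw": 1},
    {"x": 10, "y": 2, "z": 5.5, "twist": 0, "claw": 1},
    {"x": 15, "y": 3, "z": 5.5, "twist": 0, "claw": 1},
    {"x": 20, "y": 4, "z": 5.5, "twist": 0, "claw": 1},
    {"x": 25, "y": 5.2, "z": 5.5, "twist": 0, "claw": 1},
    {"x": 27.3, "y": 5.2, "z": 5.5, "twist": 0, "claw": 1},
    {"x": 27.3, "y": 5.2, "z": 3, "twist": 0, "claw": 1},
    {"x": 27.3, "y": 5.2, "z": -1, "twist": 0, "claw": 1},
    {"x": 27.3, "y": 5.2, "z": -1, "twist": 0, "claw": 1},
    {"x": 27.3, "y": 5.2, "z": -1, "twist": 0, "claw": 1}
  ]
}}

```text
time_s: 40.45
ee_pos: [0.6999, -0.0623, 0.2623]
tcp_rot: [0.001, -0.02, 1.0, -0.0]
wrist_force: [-0.4, 0.3, 0.7]
width: 0.0001
```

Call:
{"api": "send_rows", "payload": {
  "increments": [
    {"x": -1.5, "y": -0.05, "z": 0, "twist": 0, "claw": 1},
    {"x": -2.7, "y": -0.1, "z": 0, "twist": 0, "claw": 1},
    {"x": -4, "y": -0.15, "z": 0, "twist": 0, "claw": 1},
    {"x": -5.5, "y": -0.2, "z": 0, "twist": 0, "claw": 1},
    {"x": -7, "y": -0.25, "z": 0, "twist": 0, "claw": 1},
    {"x": -8.5, "y": -0.3, "z": -0.3, "twist": 0, "claw": 1},
    {"x": -10.3, "y": -0.4, "z": -0.8, "twist": 0, "claw": 1},
    {"x": -11.4, "y": -0.45, "z": -1.3, "twist": 0, "claw": 1},
    {"x": -12.5, "y": -0.5, "z": -1.9, "twist": 0, "claw": 1},
    {"x": -12.5, "y": -0.5, "z": -1.9, "twist": 0, "claw": 1}
  ]
}}

```text
time_s: 41.7
ee_pos: [0.5757, -0.0677, 0.245]
tcp_rot: [0.003, -0.02, 1.0, -0.001]
wrist_force: [3.8, 0.4, 2.6]
width: -0.0001
```

Call:
{"api": "send_rows", "payload": {
  "increments": [
    {"x": -0.9, "y": -0.03, "z": -0.7, "twist": 0, "claw": 1},
    {"x": -1.8, "y": -0.06, "z": -1.4, "twist": 0, "claw": 1},
    {"x": -2.4, "y": -0.1, "z": -2.2, "twist": 0, "claw": 1},
    {"x": -3, "y": -0.12, "z": -3, "twist": 0, "claw": 1},
    {"x": -3, "y": -0.12, "z": -3, "twist": 0, "claw": 1}
  ]
}}

```text
time_s: 42.32
ee_pos: [0.5459, -0.069, 0.2146]
tcp_rot: [0.003, -0.02, 1.0, -0.001]
wrist_force: [1.7, -0.3, 6.5]
width: 0.0002
```

Call:
{"api": "send_rows", "payload": {
  "increments": [
    {"x": -0.2, "y": 0, "z": -0.2, "twist": 0, "claw": 1},
    {"x": -0.4, "y": 0, "z": -0.2, "twist": 0, "claw": 1},
    {"x": -0.4, "y": 0, "z": -0.2, "twist": 0, "claw": 1}
  ]
}}

```text
time_s: 42.7
ee_pos: [0.543, -0.069, 0.2127]
tcp_rot: [0.004, -0.02, 1.0, -0.001]
wrist_force: [7.0, -0.9, 4.2]
width: -0.0002
```

Call:
{"api": "send_rows", "payload": {
  "increments": [
    {"x": -0.2, "y": 0, "z": -0.15, "twist": 0, "claw": 1},
    {"x": -0.4, "y": 0, "z": -0.3, "twist": 0, "claw": 1},
    {"x": -0.4, "y": 0, "z": -0.3, "twist": 0, "claw": 1}
  ]
}}

```text
time_s: 43.08
ee_pos: [0.5424, -0.069, 0.2126]
tcp_rot: [0.01, -0.021, 1.0, -0.001]
wrist_force: [20.9, 0.1, 8.2]
width: 0.0005
```

Call:
{"api": "send_rows", "payload": {
  "increments": [
    {"x": -0.3, "y": 0, "z": 0, "twist": 0, "claw": 1},
    {"x": -0.3, "y": 0, "z": 0, "twist": 0, "claw": 1}
  ]
}}

```text
time_s: 43.32
ee_pos: [0.5407, -0.0689, 0.2138]
tcp_rot: [0.012, -0.021, 1.0, -0.001]
wrist_force: [26.2, 1.0, 10.5]
width: -0.0001
```

```bash
python3 look.py l27
```

```text
t 43.33 p [ 0.5407 -0.0689  0.2138] q [ 0.012 -0.021  1.    -0.001] F [26.2  1.  10.5] w -0.0001 j [-0.2   0.1   1.39  0.    1.63 -1.81]
```

View pics/l27.png

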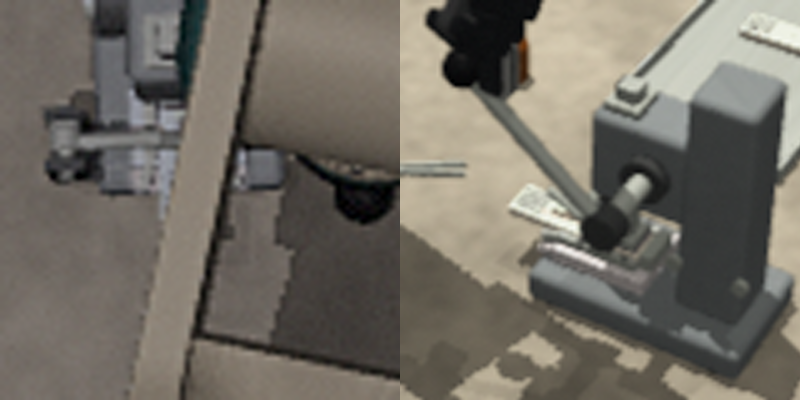

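The knob is at the stop pixel (461,70) again. I'll let it return and go back for the cartridge.

Call:
{"api": "send_rows", "payload": {
  "increments": [
    {"x": 1, "y": 0, "z": 0.6, "twist": 0, "claw": 1},
    {"x": 2.2, "y": 0.05, "z": 1.8, "twist": 0, "claw": 1},
    {"x": 4, "y": 0.1, "z": 3.4, "twist": 0, "claw": 1},
    {"x": 6.2, "y": 0.2, "z": 4.5, "twist": 0, "claw": 1},
    {"x": 8.6, "y": 0.3, "z": 5.1, "twist": 0, "claw": 1},
    {"x": 11, "y": 0.4, "z": 5.3, "twist": 0, "claw": 1},
    {"x": 13.4, "y": 0.5, "z": 5.3, "twist": 0, "claw": 1},
    {"x": 15.3, "y": 0.5, "z": 5.3, "twist": 0, "claw": 1},
    {"x": 16.3, "y": 0.5, "z": 7, "twist": 0, "claw": 1},
    {"x": 16.3, "y": 0.5, "z": 11.2, "twist": 0, "claw": 1},
    {"x": 16.3, "y": 0.5, "z": 11.2, "twist": 0, "claw": 1}
  ]
}}

```text
time_s: 44.8
ee_pos: [0.6975, -0.0637, 0.3243]
tcp_rot: [0.004, -0.02, 1.0, -0.001]
wrist_force: [0.1, -0.7, 0.0]
width: -0.0002
```

Call:
{"api": "send_rows", "payload": {
  "increments": [
    {"x": -4, "y": 0, "z": 0, "twist": 0, "claw": 1},
    {"x": -10, "y": 0, "z": 0, "twist": 0, "claw": 1},
    {"x": -16, "y": 1, "z": 0, "twist": 0, "claw": 0.8},
    {"x": -22, "y": 4, "z": 0, "twist": 0, "claw": 0.4},
    {"x": -27, "y": 7.5, "z": -3, "twist": 0, "claw": 0},
    {"x": -27.5, "y": 7.5, "z": -9, "twist": 0, "claw": 0},
    {"x": -27.5, "y": 7.5, "z": -15, "twist": 0, "claw": 0},
    {"x": -27.5, "y": 7.5, "z": -21, "twist": 0, "claw": 0},
    {"x": -27.5, "y": 7.5, "z": -27, "twist": 0, "claw": 0},
    {"x": -27.5, "y": 7.5, "z": -28, "twist": 0, "claw": 0},
    {"x": -27.5, "y": 7.5, "z": -28, "twist": 0, "claw": 0}
  ]
}}

```text
time_s: 46.18
ee_pos: [0.4224, 0.0112, 0.0398]
tcp_rot: [0.001, -0.02, 1.0, -0.0]
wrist_force: [1.4, 0.2, 1.4]
width: 0.0426
```

```bash
python3 look.py l28;python3 -c "
from h import *
st()"
```

```text
t 46.17 p [0.4224 0.0112 0.0398] q [ 0.001 -0.02   1.    -0.   ] F [1.4 0.2 1.4] w 0.0426 j [-0.06 -0.08  1.93  0.    1.29 -1.67]
t 46.27 p [0.4236 0.0111 0.0412] q [ 0.002 -0.02   1.    -0.   ] F [0.1 0.1 0.5] w 0.0426 j [-0.06 -0.08  1.92  0.    1.29 -1.67]
```

View pics/l28.png

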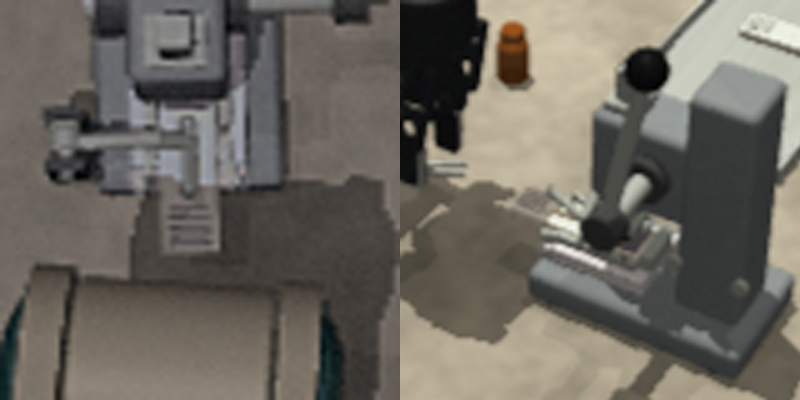

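Call:
{"api": "send_rows", "payload": {
  "increments": [
    {"x": 3, "y": 0.1, "z": 0, "twist": 0, "claw": 0},
    {"x": 6, "y": 0.25, "z": 0, "twist": 0, "claw": 0},
    {"x": 8.5, "y": 0.35, "z": 0, "twist": 0, "claw": 0},
    {"x": 9.2, "y": 0.4, "z": 0, "twist": 0, "claw": 0},
    {"x": 9.2, "y": 0.4, "z": 0, "twist": 0, "claw": 0},
    {"x": 9.2, "y": 0.4, "z": 0, "twist": 0, "claw": 0.4},
    {"x": 9.2, "y": 0.4, "z": 0, "twist": 0, "claw": 0.7},
    {"x": 9.2, "y": 0.4, "z": 0, "twist": 0, "claw": 0.7},
    {"x": 9.2, "y": 0.4, "z": 0, "twist": 0, "claw": 0.7}
  ],
  "force": 110
}}

```text
time_s: 47.4
ee_pos: [0.5132, 0.0152, 0.039]
tcp_rot: [-0.0, -0.02, 1.0, 0.0]
wrist_force: [-4.0, -1.0, 6.0]
width: 0.0265
```

Call:
{"api": "send_rows", "payload": {
  "increments": [
    {"x": -0.5, "y": -0.02, "z": 0, "twist": 0, "claw": 0.7},
    {"x": -1.5, "y": -0.06, "z": 0, "twist": 0, "claw": 0.7},
    {"x": -2.5, "y": -0.1, "z": 0, "twist": 0, "claw": 0.7},
    {"x": -3.5, "y": -0.14, "z": 0, "twist": 0, "claw": 0.7},
    {"x": -4.5, "y": -0.18, "z": 0, "twist": 0, "claw": 0.7}
  ]
}}

```text
time_s: 48.02
ee_pos: [0.469, 0.0134, 0.039]
tcp_rot: [0.002, -0.02, 1.0, -0.0]
wrist_force: [5.8, 0.2, 0.6]
width: 0.0265
```

```bash
python3 look.py l29
```

```text
t 48.02 p [0.469  0.0134 0.039 ] q [ 0.002 -0.02   1.    -0.   ] F [5.8 0.2 0.6] w 0.0265 j [-0.05  0.06  1.8   0.    1.29 -1.66]
```

View pics/l29.png

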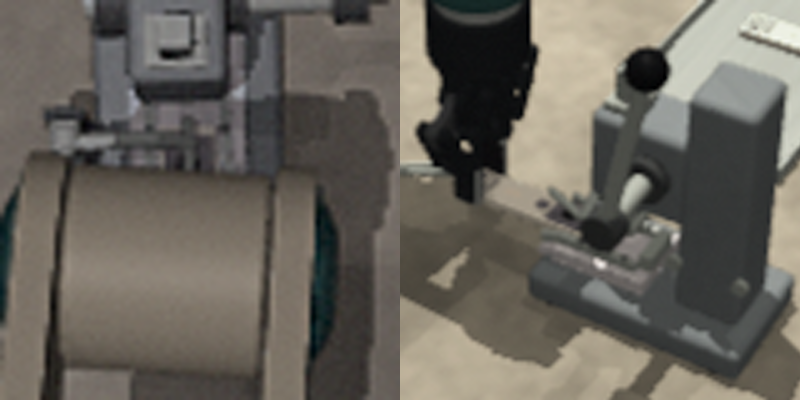

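Call:
{"api": "send_rows", "payload": {
  "increments": [
    {"x": -1, "y": -0.04, "z": 0, "twist": 0, "claw": 0.7},
    {"x": -2, "y": -0.08, "z": 0, "twist": 0, "claw": 0.7},
    {"x": -3, "y": -0.12, "z": 0, "twist": 0, "claw": 0.7},
    {"x": -4, "y": -0.16, "z": 0, "twist": 0, "claw": 0.7},
    {"x": -5.5, "y": -0.2, "z": 0, "twist": 0, "claw": 0.7},
    {"x": -7, "y": -0.24, "z": 0, "twist": 0, "claw": 0.7},
    {"x": -7, "y": -0.24, "z": 3, "twist": 0, "claw": 0.7},
    {"x": -7, "y": -0.24, "z": 6, "twist": 0, "claw": 0.7},
    {"x": -7, "y": -0.24, "z": 6, "twist": 0, "claw": 0.7},
    {"x": -7, "y": -0.24, "z": 6, "twist": 0, "claw": 0.7}
  ]
}}

```text
time_s: 49.38
ee_pos: [0.3977, 0.0111, 0.0973]
tcp_rot: [-0.001, -0.02, 1.0, 0.0]
wrist_force: [-0.2, 0.3, -0.4]
width: 0.0264
```

```bash
python3 - <<'E'
from h import *
s=st();held(s)
c=cam('top');cv2.imwrite('pics/t30.png',c['image'])
c=cam('scene');cv2.imwrite('pics/s30.png',cv2.resize(c['image'][190:300,250:400],None,fx=5,fy=5,interpolation=cv2.INTER_CUBIC))
E
```

```text
t 49.38 p [0.3977 0.0111 0.0973] q [-0.001 -0.02   1.     0.   ] F [-0.2  0.3 -0.4] w 0.0264 j [-0.07 -0.23  1.94  0.    1.44 -1.68]
top 194
  x -0.095 y -0.0027 z(up) 0.0087 n 37
  x -0.085 y -0.0027 z(up) 0.0082 n 51
  x -0.075 y -0.0025 z(up) 0.0091 n 49
  x -0.065 y -0.0033 z(up) 0.0081 n 48
  x -0.055 y -0.0068 z(up) 0.0070 n 9
scene 299
  x -0.095 y -0.0018 z(up) 0.0095 n 36
  x -0.085 y -0.0056 z(up) 0.0108 n 37
  x -0.075 y -0.0052 z(up) 0.0107 n 39
  x -0.065 y -0.0068 z(up) 0.0106 n 39
  x -0.055 y -0.0038 z(up) 0.0106 n 36
  x -0.045 y -0.0026 z(up) 0.0102 n 38
  x -0.035 y -0.0054 z(up) 0.0106 n 38
  x -0.025 y -0.0029 z(up) 0.0112 n 36
```

View pics/s30.png

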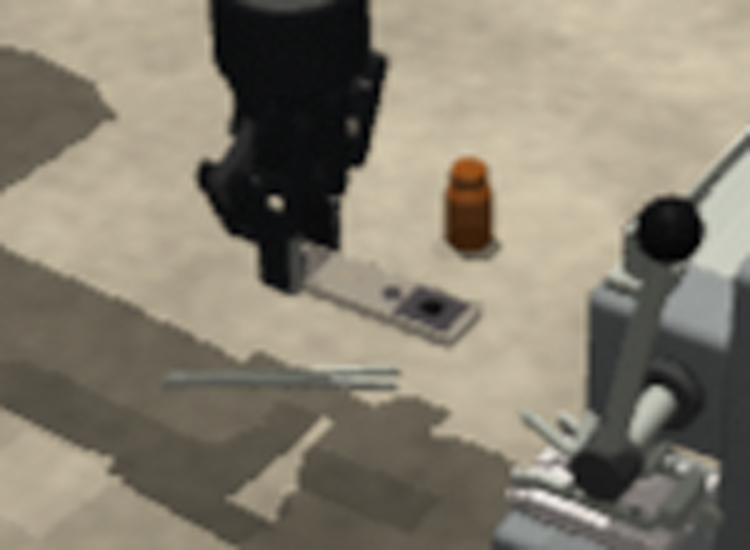

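View pics/t30.png

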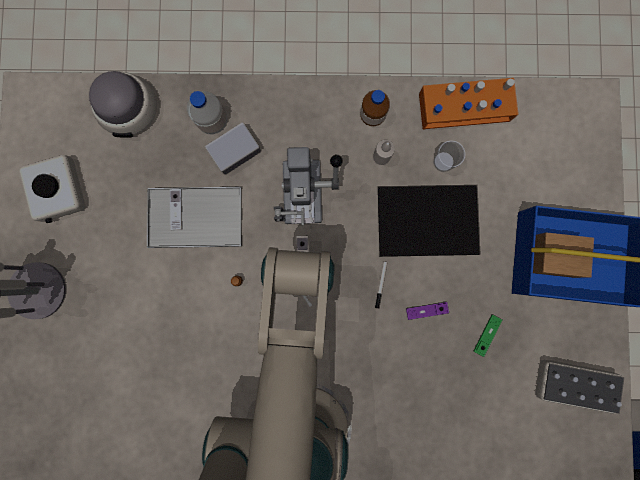

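The second cap is flush as well. I'll place this cartridge in the right half of the tray (y≈0.245).

Call:
{"api": "send_rows", "payload": {
  "increments": [
    {"x": 0, "y": 3, "z": 4, "twist": 0, "claw": 0.7},
    {"x": 2, "y": 8, "z": 6, "twist": 0, "claw": 0.7},
    {"x": 4, "y": 13, "z": 6, "twist": 0, "claw": 0.7},
    {"x": 7, "y": 18, "z": 6, "twist": 0, "claw": 0.7},
    {"x": 10, "y": 22, "z": 6, "twist": 0, "claw": 0.7},
    {"x": 10.8, "y": 23.4, "z": 3, "twist": 0, "claw": 0.7},
    {"x": 10.8, "y": 23.4, "z": -1, "twist": 0, "claw": 0.7},
    {"x": 10.8, "y": 23.4, "z": -5, "twist": 0, "claw": 0.7},
    {"x": 10.8, "y": 23.4, "z": -7, "twist": 0, "claw": 0.7},
    {"x": 10.8, "y": 23.4, "z": -7, "twist": 0, "claw": 0.7},
    {"x": 10.8, "y": 23.4, "z": -7, "twist": 0, "claw": 0.7}
  ]
}}

```text
time_s: 50.95
ee_pos: [0.5071, 0.2453, 0.0293]
tcp_rot: [0.001, -0.02, 1.0, 0.0]
wrist_force: [1.2, -0.3, -0.9]
width: 0.0265
```

```bash
python3 - <<'E'
from h import *
s=st()
c=cam('top');cv2.imwrite('pics/t31.png',cv2.resize(c['image'][170:270,130:260],None,fx=5,fy=5,interpolation=cv2.INTER_CUBIC))
st()
E
```

```text
t 50.95 p [0.5071 0.2453 0.0293] q [ 0.001 -0.02   1.     0.   ] F [ 1.2 -0.3 -0.9] w 0.0265 j [ 0.38  0.32  1.52  0.    1.31 -1.23]
t 51.0 p [0.5074 0.2453 0.0297] q [ 0.001 -0.02   1.     0.   ] F [ 0.1  0.5 -0.2] w 0.0263 j [ 0.38  0.32  1.52  0.    1.31 -1.23]
```

View pics/t31.png

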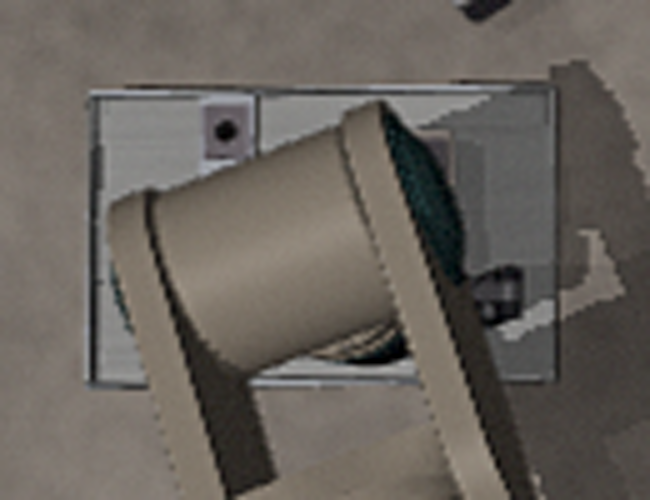

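Call:
{"api": "send_rows", "payload": {
  "increments": [
    {"x": 0, "y": 0, "z": -1.2, "twist": 0, "claw": 0.7},
    {"x": 0, "y": 0, "z": -2.2, "twist": 0, "claw": 0.7},
    {"x": 0, "y": 0, "z": -2.5, "twist": 0, "claw": 0.7},
    {"x": 0, "y": 0, "z": -2.5, "twist": 0, "claw": 0.7}
  ]
}}

```text
time_s: 51.5
ee_pos: [0.5065, 0.245, 0.0032]
tcp_rot: [-0.0, -0.02, 1.0, -0.0]
wrist_force: [-1.5, -0.1, 0.2]
width: 0.0265
```

Call:
{"api": "send_rows", "payload": {
  "increments": [
    {"x": 0, "y": 0, "z": -0.1, "twist": 0, "claw": 0.7},
    {"x": 0, "y": 0, "z": -0.15, "twist": 0, "claw": 0.7},
    {"x": 0, "y": 0, "z": -0.15, "twist": 0, "claw": 0.7}
  ]
}}

```text
time_s: 51.88
ee_pos: [0.5065, 0.245, 0.0031]
tcp_rot: [-0.0, -0.02, 1.0, -0.0]
wrist_force: [-5.7, -3.0, 11.7]
width: 0.0266
```

Contact. I'll raise slightly to relieve it, release, lift and withdraw.

Call:
{"api": "send_rows", "payload": {
  "increments": [
    {"x": 0, "y": 0, "z": 0.1, "twist": 0, "claw": 0.7},
    {"x": 0, "y": 0, "z": 0.1, "twist": 0, "claw": 0.4},
    {"x": 0, "y": 0, "z": 0.1, "twist": 0, "claw": 0.1},
    {"x": 0, "y": 0, "z": 0.1, "twist": 0, "claw": 0},
    {"x": 0, "y": 0, "z": 0.1, "twist": 0, "claw": 0},
    {"x": 0, "y": 0, "z": 3, "twist": 0, "claw": 0},
    {"x": 0, "y": 0, "z": 8, "twist": 0, "claw": 0},
    {"x": -4, "y": -4, "z": 14, "twist": 0, "claw": 0},
    {"x": -8, "y": -10, "z": 20, "twist": 0, "claw": 0},
    {"x": -10, "y": -16, "z": 22, "twist": 0, "claw": 0},
    {"x": -10, "y": -22, "z": 22, "twist": 0, "claw": 0},
    {"x": -10, "y": -24, "z": 22, "twist": 0, "claw": 0}
  ]
}}

```text
time_s: 53.38
ee_pos: [0.4061, 0.0039, 0.223]
tcp_rot: [0.001, -0.021, 1.0, -0.0]
wrist_force: [1.4, -1.4, -0.3]
width: 0.0427
```

Call:
{"api": "send_rows", "payload": {
  "increments": [
    {"x": -2, "y": -3, "z": 0, "twist": 0, "claw": 0},
    {"x": -2, "y": -6, "z": 0, "twist": 0, "claw": 0},
    {"x": -2, "y": -6, "z": 0, "twist": 0, "claw": 0}
  ]
}}

```text
time_s: 53.75
ee_pos: [0.3864, -0.056, 0.2219]
tcp_rot: [0.0, -0.019, 1.0, -0.0]
wrist_force: [0.4, 0.5, -0.1]
width: 0.0421
```

```bash
python3 - <<'E'
from h import *
s=st()
c=cam('top');i=c['image'];cv2.imwrite('pics/t32.png',i)
v,u=np.mgrid[:480,:640]
def zs(u0,us,rows):
    return [round(float(np.median([w(c,x,v)[2] for x in range(u0-us,u0+us)]))*1000,1) for v in rows]
print(zs(175,4,range(190,229,4)))
g=cv2.cvtColor(i,cv2.COLOR_BGR2GRAY)
p1=px(c,[.60,.246,.011]);p2=px(c,[.50,.243,.011]);print(p1,p2)
print(zs(int(p1[0]),4,range(int(p1[1])-2,int(p2[1])+4,4)))
cv2.imwrite('pics/tr32.png',cv2.resize(i[180:250,140:250],None,fx=7,fy=7,interpolation=cv2.INTER_CUBIC))
c=cam('scene');cv2.imwrite('pics/s32.png',c['image'])
E
```

```text
t 53.75 p [ 0.3864 -0.056   0.2219] q [ 0.    -0.019  1.    -0.   ] F [ 0.4  0.5 -0.1] w 0.0421 j [-0.24 -0.34  1.77 -0.    1.71 -1.85]
[12.2, 13.2, 11.0, 12.0, 10.2, 10.8, 12.0, 10.0, 8.0, 8.1]
[216.54154686 198.64013426] [216.62946165 235.86428501]
[2.2, 12.0, 10.5, 11.8, 12.7, 12.1, 10.3, 9.8, 11.6, 12.1, 9.8]
```

View pics/t32.png

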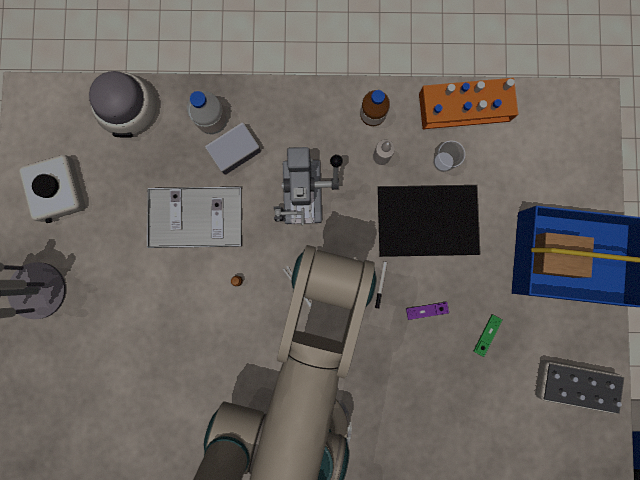

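View pics/tr32.png

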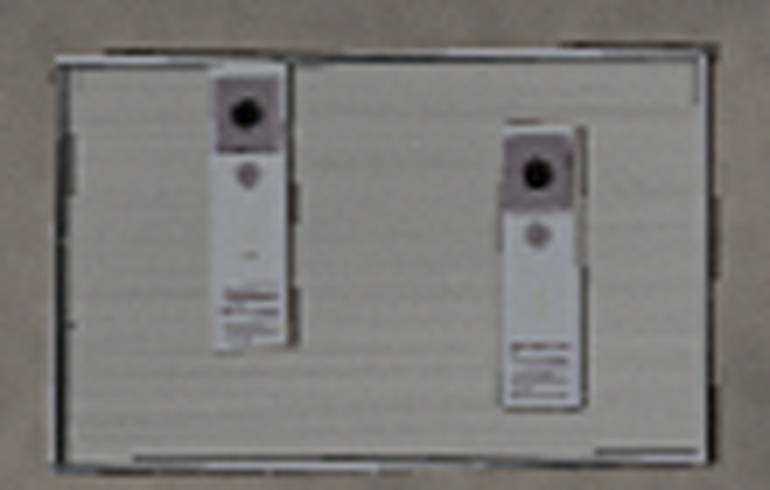

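View pics/s32.png

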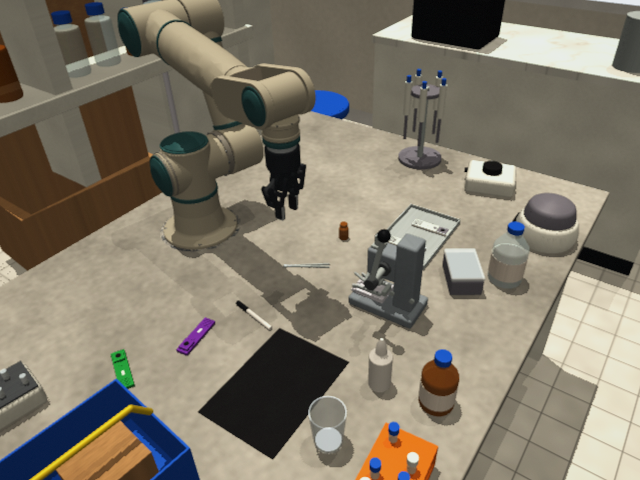

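```bash
python3 - <<'E'
from h import *
A=[]
for k in range(8):
    c=cam('top'); 
    A.append(([[w(c,u,v)[2] for u in range(172,179)] for v in range(188,233)],[[w(c,u,v)[2] for u in range(213,221)] for v in range(196,242)]))
for k in (0,1):
    z=np.median(np.array([a[k] for a in A]),axis=(0,2))*1000
    print(np.round(z,1)); print(np.polyfit(np.arange(4,38),z[4:38],1))
st()
E
```

```text
[12.9 10.3 10.6 10.5 11.1 10.6 11.2 11.2 11.4 10.8 10.9 11.  10.7 10.5
  9.7 10.7  9.6 11.2  9.7 11.   9.4 10.9 11.2  9.8  9.8 11.3 10.5 10.1
 10.2  9.7 10.8 10.4 10.6  9.6 10.2 10.1 10.9 10.2 10.7 10.6 10.2  9.5
  2.3  2.6  2.8]
[-0.02456712 11.00121339]
[ 2.4  4.  10.8 10.5 10.9 10.4 11.5 10.9 11.7 11.  10.8 11.3 11.7 11.4
  9.9 11.1 10.7 10.6 10.6 10.6 10.8 10.5  9.8 10.4 10.4 10.1 11.3 10.9
 10.4 10.9 10.3 10.7 10.  10.8 10.7 10.8 10.4 10.4 10.5 10.4 11.1 11.1
  6.3  1.7  2.2  2.2]
[-0.02016283 11.13348395]
t 54.25 p [ 0.3867 -0.0544  0.2218] q [-0.    -0.021  1.     0.   ] F [ 0.3 -1.1 -0.8] w 0.0422 j [-0.23 -0.34  1.77  0.    1.71 -1.85]
```

Both lie flat with deck and cap heights matching, and the press is empty with its lever back. I'll hand in.

```bash
python3 -c "
from h import *
print(env.sign_off())"
```

```text
the job is handed in; nothing more can be done
None
```

Both cartridges on the mat have been pressed and now lie flat, cap side up, side by side on the tray floor; the third was not there. I handed the job in at about 54 s; no verdict is reported.

- **Pressing:** each cartridge went in against the back stop, where the force rose to 11–14 N with no further advance. I released it before pulling the lever. The lever reached its stop both times, with the force jumping from about 8 to over 20 N and the knob at the predicted spot in the picture.
- **Last checks:** both caps are flush, with cap and deck heights equal along each cartridge (about 10–11 mm above the bench, no tilt). The press is empty with its lever back, the other things on the bench look unmoved, and the robot was touching nothing at hand-in.
- **Disagreements:**
  - The first cartridge slid about 2 cm in the tray after I put it down and ended against the rear wall, still flat. I took this as the announced knock and left it.
  - The top and wrist cameras differed by about 2.4 mm sideways. I went by the wrist camera, and both insertions went in without jamming.

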